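Close the keyed lid of a bench barrel tumbler

TASK

The lid of the bench tumbler has been left lying crooked on the mouth of the leaning barrel, its key riding up on the rim. Turn it round by its handle, without taking it off the barrel, until the key drops into the notch and the lid sits down flush all round; then swing both catches right over the lid's edge as far as they go, and let go. Leave the file, the tin and the tray where they lie.

Things in the scene. Friction and masses are not known exactly. Their poses are not given: they have to be found in the camera images.
- tumbler: The bench tumbler: grey floor plate 340 x 240 mm, 10 mm thick, with a geared motor at its back and a grey steel barrel, 184 mm across and 160 mm long, leaning 30 degrees from vertical towards the plate's front. Origin on the bench straight below the centre of the barrel's mouth; x = from front to back (the barrel leans to -x), z up.
- mouth (a point): Centre of the barrel's rim plane, 235 mm above the bench. The rim is a flat bright ring, 116 mm inside and 164 mm outside diameter. z = barrel axis, out of the mouth; x = towards the notch; y = towards catch_a's pivot (catch_b is on -y). The frame is fixed to the barrel, which its gearbox holds still (gives way only above 6 Nm).
- notch (a point): Middle of the notch in the rim, at rim level, 74 mm from the mouth's centre along the mouth's x. The notch is 18 mm wide, 11 mm deep, and cut right across the rim, open inside and outside.
- lid: Loose dark cast lid, about 0.4 kg. Origin at the centre of the flange's underside; z up through the handle; x towards the key. Flange 136 mm across, 8 mm thick; spigot below it 113 mm across, 10 mm long, with 1.5 mm play all round in the mouth. Home, its frame meets the mouth's within the play. With the key over the notch and the handle let loose, it drops home by its own weight.
- key (a point): Point on the lid's key, level with the flange's underside, 74 mm from the lid's origin along lid x. The key is a tongue 14 mm wide, standing out to 79 mm from the centre and reaching 9 mm below the flange. At the start it rides on the rim, so the lid is tipped about 4 degrees and its centre is 5 mm high, 30 to 90 degrees short of the notch: turn anticlockwise, seen looking into the mouth.
- handle (a point): Centre of the lid's handle bar, 38 mm above the lid's origin along lid z; axes as the lid's. A straight flat-sided steel bar 100 mm long (lid x), 14 mm wide (lid y) and 12 mm high, on two posts that leave 76 mm clear between them; 24 mm of free height between the flange and the bar.
- catch_a (a joint): Angle of the turn catch on the mouth's +y side, a flat bright steel bar 80 x 16 x 8 mm. 0 = open, along the rim's tangent, clear of the lid; grows anticlockwise (seen looking into the mouth) to its stop at 1.60, where the nose points at the lid's centre, 2 mm above the seated flange. Starts at 0 to 0.35. Friction 0.06 Nm; stays where it is left.
- catch_a_pivot (a point): Pivot of catch_a, at the level of its bar's underside, 10 mm above the rim plane: 99 mm from the barrel axis, on the mouth's +y. The catch turns about an axis through here parallel to the mouth's z.
- catch_a_pin (a point): Centre of the top of catch_a's round upright pin, by which it is turned: 12 mm diameter, 34 mm high, foot 18 mm and top 52 mm above the rim plane, 34 mm from the pivot at the tail end, away from the nose. Axes turn with the catch: x from tail to nose, z along the barrel axis.
- catch_b (a joint): Angle of the second, equal catch, on the mouth's -y side: 0 open, growing anticlockwise to its stop at 1.60, closed. Starts at 0 to 0.35.
- catch_b_pivot (a point): Pivot of catch_b, as for catch_a, on the mouth's -y.
- catch_b_pin (a point): Centre of the top of catch_b's pin, as for catch_a.
- file: Bystander: flat file with wooden handle, 350 mm long, lying on the bench; origin near its middle, underside.
- tin: Bystander: plain metal tin, 90 mm diameter, 120 mm high; origin at the centre of its underside.
- tray: Bystander: sheet steel tray of forged hooks, 200 x 150 x 55 mm, 1.4 kg; origin at the centre of its underside.
Things that resemble listed ones, but are neither listed nor needed, are in the scene too. What is shaped like the lid but purple or yellow is not meant.

How it is judged:
By the outcome, as a careful person would: the job done as asked, in the order asked, and still so for the second after the job is handed in, with the robot touching nothing.
It also fails if it takes over 64 s, if anything falls off the work surface, if the arm or the gripper's body presses on something with over 40 N, if the wrist force passes 120 N, or if a joint passes its speed limit or range.

ROBOT

A 7-joint arm with a two-finger parallel gripper is mounted at the origin on the work surface. World frame = base frame: x ahead of the robot, y to its left, z up, the work surface at z = 0. Lengths are in m, angles in rad, forces in N, time in s.
With the tool pointing down it reaches from about 0.4 to 0.85 m from the base axis. Payload 10.4 kg.
Tool frame: the origin (TCP) lies midway between the tips of the shut fingers; the grasp point (between the pads) lies 19 mm behind it; z points along the fingers, y is the direction in which the jaws open and shut (so a half turn about z gives the same grasp; the last joint's range is limited). The gripper opens to 85 mm and grips with 20 to 120 N. Pads are 22 mm wide; open, the fingers measure 114 mm over their backs; the gripper's body (76 mm by 85 mm) begins 54 mm behind the grasp point. The pads swing forward as they close: fully open they stand 13 mm farther back than shut.
Start: joints at [1.16, 0.332, -0.065, 1.46, 0.022, 1.35, -0.088], TCP at [0.236, -0.579, 0.208] pointing down, gripper open.
Joint ranges: [-2.6, 2.6], [-0.5, 2.12], [-1.47, 1.34], [0.16, 2.42], [-1.27, 4.41], [0.06, 2.06], [-2.6, 2.6]. Speed limits (rad/s): [2.22, 2.22, 2.79, 2.79, 3.14, 3.14, 3.14].

INTERFACE

Orientations are given as a unit quaternion [x, y, z, w].
In Python, from workcell import manip, camera, camera_info, workorder, nets gives the robot as it stands.
- The arm moves only by the tool apply_moves, never from a script. Its argument "commands" is a list of rows, each a list of 5 numbers: the shift along the tool's x, y, z in m, then the turn about the tool's z in degrees, then the gripper command: -1 is fully open, 1 is shut, values between are in proportion. A call has 1 to 5 rows; each row shifts and turns the pose as measured when the row begins, along the tool's axes as they then stand; what a row does not reach is not made up. A row lasts 1/12 s, in which the tool goes at most 41.7 mm and 7.16 degrees, less where a joint would pass 70% of its speed; a pose out of reach is approached as far as the arm can. A call is refused whole if a number of a shift passes 0.0417 or a number of a turn 7.16, either way. A call with a gripper value outside its range is refused whole. The fingers move at their own pace and stop on an object; "squeeze" is the grip in N (left out, the last holds). Time passes only in rows, so rows that do not move let the fingers close. It gives the time, the measured TCP pose, the force and the opening at its end, in the units of the state.
- manip.get_obs(): the state, without advancing time (a new reading comes with each control period).
- camera(name): name is "scene" or "top" or "wrist"; returns (picture, depth): 384x512x3 uint8, red, green, blue; 384x512 float32, m along the optical axis (not along the pixel's ray), 0 where there is no reading.
- camera_info(name): a dict with "camera_matrix" (3x3 intrinsics, pixels), "k1" (the pictures are not rectified: a ray, as slopes to the right and down, at radius r is drawn at 1 + k1 r^2 times it, then the intrinsics apply), "xyz" and "rotation" of the camera in the world; the wrist camera has in their place "T_tool_cam" (4x4, takes a point from camera to tool coordinates, whose origin is the TCP and whose axes are the flange's). Camera axes: x right, y down, z forward; pixel columns grow to the right and rows downward; lengths in m; the calibration is good to about 2 mm. A picture is of the moment at which its call begins: read the wrist's pose just before it. camera_info takes no time and is no camera call.
- workorder.hand_in(): hands the job in, once; it reports no verdict.
Trained networks look in the newest picture that a camera, given by its name, has taken for a name from the list of things; names that differ only in an ending like _2 or _b are one class to them, and where a whole thing is asked for, a point or a joint stands for the part that bears it (a point fixed in the world has none). Each returns a list of dicts, best first, with "conf" (0 to 1); they miss things now and then, are a little off and sometimes report something else, mostly with a low value. They report only what shows in the picture. A call takes as long as a camera call. They do not tell look-alikes from the thing itself.
- nets.look_for(camera, thing): "rect" ([left, top, width, height] in pixels, round what is visible of it).
- nets.place_of(camera, thing): "xy" ([column, row] in pixels: a listed point, or the origin of a listed thing).
The state is a dict: "clock": time; "joint_pos": joint angles; "joint_velocities": joint speeds; "tau": joint torques, N m; "position": TCP position; "ee_rot": TCP orientation; "ft_force": force on the tool from outside, world axes, zero at the start; "torque": the same for the moment, N m; "grip_width": opening from 0.0 (shut) to 1.0 (fully open).
Only numpy, scipy, OpenCV 4.12 (cv2) and the standard library are available. Lean on these libraries where they do the work, as an engineer would, in place of code of your own. Each camera call takes 0.05 s, during which the arm holds its last target. There are 200 camera calls.

## Working session

There is one attempt and no reset: what is moved stays moved. The work goes in short steps, Python scripts to look and compute and a tool call to move; the robot and the scene stay as the last step left them, time stands still between calls to the robot, and variables do not carry over. Pictures are saved under pics/ and viewed, about 8 in all and at most 12, crops included, and the job is handed in when it is done.

Besides the shell and the picture viewer there is one more tool, called after "Call:" by a JSON object that holds its "fn" and its "kwargs". apply_moves: Moves the arm, as the interface text tells. Its arguments: {"type":"object","properties":{"commands":{"type":"array","items":{"type":"array","items":{"type":"number"}}},"squeeze":{"type":"number"}},"required":["commands"]}

```bash
mkdir -p pics; ls; cat > h.py <<'E'
import numpy as np, cv2
from scipy.spatial.transform import Rotation as R
from workcell import manip, camera, camera_info, workorder, nets
def info(name,obs):
    i=camera_info(name)
    K=np.array(i["camera_matrix"]);k1=i["k1"]
    if name=="wrist":
        T=np.eye(4);T[:3,:3]=R.from_quat(obs["ee_rot"]).as_matrix();T[:3,3]=obs["position"]
        T=T@np.array(i["T_tool_cam"])
    else:
        T=np.eye(4);r=np.array(i["rotation"])
        T[:3,:3]=r if r.shape==(3,3) else R.from_quat(r).as_matrix();T[:3,3]=i["xyz"]
    return K,k1,T
def px2w(uv,z,K,k1,T):
    uv=np.asarray(uv,float).reshape(-1,1,2)
    s=cv2.undistortPoints(uv,K,np.array([k1,0,0,0,0.]))[:,0]
    z=np.broadcast_to(z,len(s))
    return np.c_[s*z[:,None],z]@T[:3,:3].T+T[:3,3]
def w2px(P,K,k1,T):
    p=(np.atleast_2d(P)-T[:3,3])@T[:3,:3]
    s=p[:,:2]/p[:,2:];s=s*(1+k1*(s**2).sum(1))[:,None]
    return s*[K[0,0],K[1,1]]+K[:2,2]
def cloud(d,K,k1,T):
    v,u=np.mgrid[:d.shape[0],:d.shape[1]]
    return px2w(np.c_[u.ravel(),v.ravel()],d.ravel(),K,k1,T).reshape(*d.shape,3)
def shot(name,save=None):
    o=manip.get_obs();im,d=camera(name);c=info(name,o)
    if save: cv2.imwrite(save,im[...,::-1])
    return o,im,d,c
E
python3 - <<'E'
from h import *
o=manip.get_obs();print({k:np.round(v,3) for k,v in o.items()})
ims=[]
for n in ("scene","top"):
    o,im,d,c=shot(n);ims.append(im)
    print(n,np.round(c[2],3).tolist(),c[0].tolist(),c[1])
    np.savez(f"{n}.npz",d=d,im=im)
    for t in ("lid","handle","key","notch","mouth","catch_a_pin","catch_a_pivot","tumbler","tin","tray","file"):
        for q in nets.place_of(n,t)[:3]:
            u,v=np.round(q["xy"]).astype(int)
            z=d[min(max(v,0),383),min(max(u,0),511)]
            print(n,t,round(q["conf"],2),[u,v],np.round(px2w(q["xy"],z,*c)[0],3))
cv2.imwrite("pics/a.png",cv2.vconcat([cv2.resize(i[...,::-1],(400,300)) for i in ims]))
cv2.imwrite("pics/a_scene.png",ims[0][...,::-1]);cv2.imwrite("pics/a_top.png",ims[1][...,::-1])
E
```

```text
pics
{'clock': np.float64(0.0), 'joint_pos': array([ 1.16 ,  0.333, -0.065,  1.461,  0.022,  1.35 , -0.089]), 'joint_velocities': array([-0.001,  0.   , -0.001, -0.002,  0.   ,  0.001, -0.001]), 'tau': array([-0.0000e+00, -6.2545e+01,  4.9000e-02, -3.9160e+01,  1.6000e-02,
        1.0000e-02, -0.0000e+00]), 'position': array([ 0.236, -0.578,  0.207]), 'ee_rot': array([ 0.981,  0.193, -0.   , -0.001]), 'ft_force': array([0.917, 0.02 , 0.178]), 'torque': array([-0.006,  0.003,  0.031]), 'grip_width': np.float64(1.003)}
scene [[0.261, 0.697, -0.668, 1.465], [0.965, -0.187, 0.182, -0.217], [0.002, -0.692, -0.722, 1.173], [0.0, 0.0, 0.0, 1.0]] [[404.64719376071344, 0.0, 254.18269305775442], [0.0, 404.64719376071344, 190.21709423933305], [0.0, 0.0, 1.0]] 0.019528877254978608
scene lid 0.94 [np.int64(173), np.int64(206)] [ 0.398 -0.247  0.021]
scene lid 0.69 [np.int64(193), np.int64(300)] [ 0.807 -0.238  0.017]
scene handle 0.74 [np.int64(193), np.int64(293)] [ 0.802 -0.233  0.053]
scene handle 0.61 [np.int64(173), np.int64(203)] [ 0.414 -0.245  0.052]
scene handle 0.59 [np.int64(256), np.i
[... 1691 characters left out ...]
[0.614 0.019 0.27 ]
top key 0.66 [np.int64(362), np.int64(114)] [ 0.847 -0.297  0.003]
top notch 0.94 [np.int64(230), np.int64(172)] [0.597 0.112 0.263]
top catch_a_pin 0.61 [np.int64(224), np.int64(219)] [0.47  0.126 0.274]
top catch_a_pin 0.52 [np.int64(257), np.int64(199)] [0.529 0.042 0.231]
top catch_a_pivot 0.45 [np.int64(233), np.int64(221)] [0.469 0.107 0.231]
top tumbler 0.83 [np.int64(255), np.int64(200)] [0.52  0.047 0.265]
top tin 0.83 [np.int64(172), np.int64(260)] [0.366 0.29  0.121]
top tray 0.62 [np.int64(131), np.int64(192)] [0.582 0.449 0.022]
top file 0.98 [np.int64(400), np.int64(189)] [ 0.59  -0.407  0.018]
top file 0.56 [np.int64(130), np.int64(192)] [0.333 0.014 1.514]
```

```bash
python3 - <<'E'
import numpy as np,cv2
a=np.load("scene.npz")["im"][120:280,170:350,::-1];b=np.load("top.npz")["im"][110:270,170:350,::-1]
f=lambda x:cv2.resize(x,(450,400)) 
cv2.imwrite("pics/b.png",cv2.resize(cv2.hconcat([f(a),f(b)]),(800,356)))
# rim plane fit from both clouds
from h import *
o=manip.get_obs()
for n in ("scene","top"):
    z=np.load(n+".npz");P=cloud(z["d"],*info(n,o));m=(z["d"]>0)&(abs(P[...,0]-.57)<.16)&(abs(P[...,1]-.04)<.16)&(P[...,2]>.15)
    np.save(n+"_pc.npy",np.c_[P[m],z["im"][m]]);print(n,m.sum())
P=np.vstack([np.load(n+"_pc.npy") for n in("scene","top")])
# known tilt 30deg, unknown yaw: search plane normal n=(sin30*cos a, sin30*sin a, cos30) with most points on rim plane
best=[]
for a in np.radians(np.arange(0,360,2)):
    n=np.array([.5*np.cos(a),.5*np.sin(a),.866]);s=P[:,:3]@n
    h,e=np.histogram(s,bins=np.arange(s.min(),s.max(),.003));i=h.argmax();best.append((h[i],np.degrees(a),e[i]))
print(sorted(best)[-5:])
E
```

```text
scene 3083
top 4330
[(np.int64(804), np.float64(212.0), np.float64(-0.037085185809137666)), (np.int64(863), np.float64(204.0), np.float64(-0.053116567874360365)), (np.int64(876), np.float64(210.00000000000003), np.float64(-0.04169805821529865)), (np.int64(920), np.float64(208.0), np.float64(-0.0459109189084172)), (np.int64(931), np.float64(206.0), np.float64(-0.04971863516668007))]
```

View pics/a_scene.png

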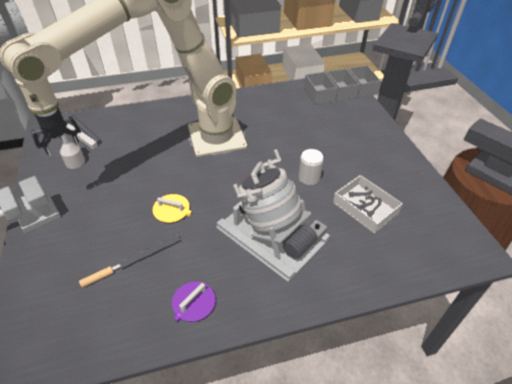

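View pics/b.png

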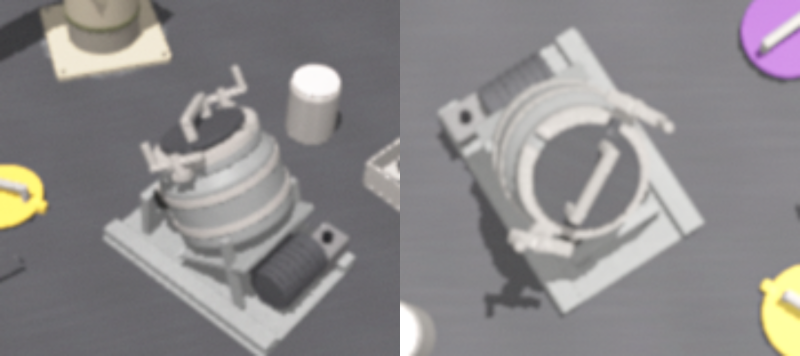

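The scene view shows the tumbler at about (265,215) px leaning towards the robot, with decoy lids in yellow (172,208) and purple (193,300). In the crop, the top view shows the notch at the upper left of the rim, about (229,171). The key and bar end are at about (267,166), so the lid must turn anticlockwise. I'll go above the mouth for a close look.

Call:
{"fn": "apply_moves", "kwargs": {"commands": [[0.022,-0.022,-0.02,0,-1],[0.022,-0.022,-0.02,0,-1],[0.022,-0.022,-0.02,0,-1],[0.022,-0.022,-0.02,0,-1],[0.022,-0.022,-0.02,0,-1]]}}

```text
clock: 1.62
position: [0.2925, -0.4337, 0.3041]
ee_rot: [0.982, 0.187, -0.003, -0.005]
ft_force: [1.2, -0.1, -0.2]
grip_width: 1.001
```

Call:
{"fn": "apply_moves", "kwargs": {"commands": [[0.022,-0.022,-0.015,0,-1],[0.022,-0.022,-0.015,0,-1],[0.022,-0.022,-0.015,0,-1],[0.022,-0.022,-0.015,0,-1],[0.022,-0.022,-0.015,0,-1]]}}

```text
clock: 2.03
position: [0.3566, -0.2838, 0.3857]
ee_rot: [0.982, 0.187, -0.003, -0.002]
ft_force: [1.8, -0.9, -0.5]
grip_width: 1.002
```

Call:
{"fn": "apply_moves", "kwargs": {"commands": [[0.022,-0.022,-0.015,0,-1],[0.022,-0.022,-0.015,0,-1],[0.022,-0.022,-0.015,0,-1],[0.022,-0.022,-0.01,0,-1],[0.022,-0.022,-0.01,0,-1]]}}

```text
clock: 2.45
position: [0.4202, -0.1329, 0.4567]
ee_rot: [0.982, 0.187, -0.001, -0.0]
ft_force: [1.1, -0.5, -0.9]
grip_width: 0.999
```

```bash
python3 - <<'E'
from h import *
o=manip.get_obs();print(o["clock"],o["position"],o["ee_rot"],np.round(o["joint_pos"],2))
print(np.round(camera_info("wrist")["T_tool_cam"],3).tolist(),camera_info("wrist")["camera_matrix"])
E
```

```text
2.45 [ 0.42022817 -0.13294803  0.45666835] [ 9.82417520e-01  1.86694732e-01 -9.42296047e-04 -7.21299157e-05] [ 0.73 -0.06 -0.48  1.39 -0.03  1.81 -0.96]
[[-0.0, -0.961, -0.277, 0.071], [1.0, -0.001, 0.001, 0.001], [-0.001, -0.277, 0.961, -0.165], [0.0, 0.0, 0.0, 1.0]] [[274.07432968   0.         256.5497073 ]
 [  0.         274.07432968 191.33509871]
 [  0.           0.           1.        ]]
```

Call:
{"fn": "apply_moves", "kwargs": {"commands": [[0.03,-0.02,0,-7,-1],[0.031,-0.016,0,-7,-1],[0.033,-0.013,0,-7,-1],[0.034,-0.008,0,-7,-1],[0.035,-0.004,0,-7,-1]]}}

```text
clock: 2.87
position: [0.5211, 0.0213, 0.4623]
ee_rot: [0.878, 0.478, 0.003, 0.004]
ft_force: [0.3, -0.8, 0.0]
grip_width: 1.001
```

Call:
{"fn": "apply_moves", "kwargs": {"commands": [[0.02,0,0,-7,-1],[0,0,0.01,-7,-1],[0,0,0.01,-7,-1],[0,0,0.01,-7,-1],[0,0,0.01,-7,-1]]}}

```text
clock: 3.28
position: [0.5352, 0.0499, 0.4213]
ee_rot: [0.688, 0.726, 0.004, 0.003]
ft_force: [-0.6, -0.9, 0.7]
grip_width: 0.993
```

Call:
{"fn": "apply_moves", "kwargs": {"commands": [[0,0,0.01,-7,-1],[0,0,0.01,-7,-1],[0,0,0.01,-7,-1],[0,0,0.01,-7,-1],[0,0,0.0,-7,-1]]}}

```text
clock: 3.7
position: [0.5349, 0.0502, 0.3777]
ee_rot: [0.432, 0.902, 0.002, 0.003]
ft_force: [-0.4, -0.4, -1.0]
grip_width: 1.0
```

Call:
{"fn": "apply_moves", "kwargs": {"commands": [[0,0,0,-7,-1],[0,0,0,-7,-1],[0,0,0,-7,-1],[0,0,0,0,-1],[0,0,0,0,-1]]}}

```text
clock: 4.12
position: [0.5344, 0.0497, 0.3771]
ee_rot: [0.255, 0.967, 0.001, 0.003]
ft_force: [0.2, 0.9, -0.4]
grip_width: 0.999
```

```bash
python3 - <<'E'
from h import *
o,im,d,c=shot("wrist","pics/w1.png");np.savez("w1.npz",d=d,im=im,pos=o["position"],q=o["ee_rot"])
print(o["clock"],o["position"],o["ee_rot"],np.round(o["joint_pos"],2))
for t in ("lid","handle","key","notch","mouth","catch_a_pin","catch_a_pivot"):
    for q in nets.place_of("wrist",t)[:3]:
        u,v=np.round(q["xy"]).astype(int)
        if 0<=u<512 and 0<=v<384: print(t,round(q["conf"],2),[u,v],np.round(px2w(q["xy"],d[v,u],*c)[0],3))
E
```

```text
4.1167 [0.53440793 0.04968006 0.37707986] [0.25530867 0.96685281 0.00118349 0.00342476] [ 0.58  0.18 -0.88  1.36  0.14  1.66  0.77]
lid 0.97 [np.int64(87), np.int64(168)] [ 0.408 -0.235  0.051]
lid 0.96 [np.int64(266), np.int64(193)] [0.557 0.05  0.245]
lid 0.73 [np.int64(206), np.int64(308)] [ 0.794 -0.231  0.017]
handle 0.88 [np.int64(204), np.int64(325)] [0.518 0.041 0.476]
handle 0.67 [np.int64(252), np.int64(192)] [0.54  0.042 0.277]
handle 0.63 [np.int64(77), np.int64(171)] [ 0.403 -0.253  0.051]
key 0.97 [np.int64(121), np.int64(169)] [ 0.439 -0.198  0.018]
key 0.87 [np.int64(196), np.int64(338)] [0.517 0.04  0.481]
key 0.56 [np.int64(265), np.int64(257)] [0.615 0.015 0.268]
notch 0.63 [np.int64(332), np.int64(203)] [0.599 0.108 0.257]
mouth 0.2 [np.int64(255), np.int64(273)] [ 0.627 -0.005  0.269]
catch_a_pin 0.84 [np.int64(291), np.int64(81)] [0.467 0.125 0.271]
catch_a_pivot 0.9 [np.int64(275), np.int64(108)] [0.481 0.104 0.232]
catch_a_pivot 0.72 [np.int64(293), np.int64(78)] [0.465 0.127 0.272]
```

View pics/w1.png

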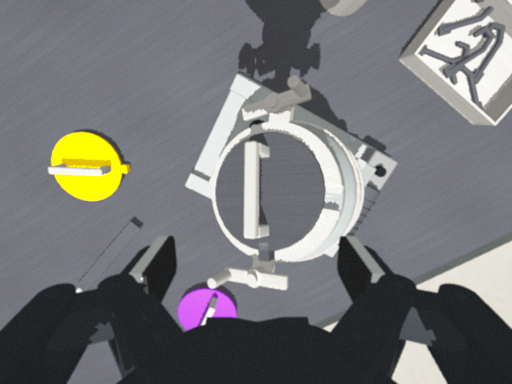

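```bash
cat > fit.py <<'E'
from h import *
from scipy.optimize import least_squares
from scipy.spatial import cKDTree
z=np.load("w1.npz");o={"position":z["pos"],"ee_rot":z["q"]};c=info("wrist",o);d=z["d"];im=z["im"].astype(int)
P=cloud(d,*c);m=(d>0)&(np.linalg.norm(P-[.545,.045,.24],axis=2)<.17)&(P[...,2]>.17)
Q=P[m]
def frame(p):
    M=R.from_euler("z",p[2])*R.from_euler("y",-np.pi/6)*R.from_euler("z",p[3]-p[2])
    return M.as_matrix(),np.array([p[0],p[1],.235+p[4]])
pts=[((74,0,0),(.599,.108,.257),1),((0,99,18),(.481,.104,.232),1)]
def res(p):
    M,t=frame(p);r=[w*(M@np.array(a)/1000+t-np.array(b))*1000 for a,b,w in pts]
    n=M[:,2]*1000;r.append([2*((np.array([.540,.042,.277])-t)@M-np.array([0,0,.049]))[0]*1000, 2*((np.array([.540,.042,.277])-t)@M)[1]*1000, p[4]*1000])
    return np.concatenate(r)
s=least_squares(res,[.545,.045,np.radians(26),np.radians(50),0],x_scale=[.01,.01,.1,.1,.01]);p=s.x
print(np.round(p[:2],4),np.degrees(p[2:4]),p[4],np.round(s.fun,1))
# refine: rim plane points; outer radius edge
for k in range(3):
    M,t=frame(p);L=(Q-t)@M;r=np.hypot(L[:,0],L[:,1])
    rim=(abs(L[:,2])<.006)&(r>.070)&(r<.080)&(im[m].mean(1)>150)
    A=np.c_[L[rim][:,:2],np.ones(rim.sum())];w=np.linalg.lstsq(A,L[rim,2],rcond=None)[0]
    print("rim",rim.sum(),"plane tilt deg",np.degrees(w[:2]),"off mm",w[2]*1e3)
    p=p.copy();p[4]+=0
    # circle fit of outer rim edge: bright pts near plane, max radius per sector
    band=(abs(L[:,2]-w[2])<.005)&(r<.095)&(im[m].mean(1)>150)&(r>.065)
    th=np.arctan2(L[band,1],L[band,0]);rb=r[band];e=[]
    for a in np.arange(-180,180,10):
        q=rb[(abs((np.degrees(th)-a+180)%360-180)<5)]
        if len(q)>8:e.append((a,np.percentile(q,97)*1e3,np.percentile(q,3)*1e3,len(q)))
    break
print(np.round(e,0).tolist())
np.save("p.npy",p)
K=c
vis=cv2.resize(z["im"][...,::-1],None,fx=2,fy=2)
E
python3 fit.py
```

```text
[0.5632 0.0529] [28.54338573 55.00438474] -0.002505859680605628 [-1.1  1.3  8.6 -1.6  4.2 -6.   1.5  2.7 -2.5]
rim 2221 plane tilt deg [0.78370269 1.86662894] off mm 2.2293650874704873
[[-180.0, 83.0, 78.0, 38.0], [-170.0, 83.0, 78.0, 33.0], [-160.0, 83.0, 78.0, 36.0], [-150.0, 83.0, 77.0, 36.0], [-140.0, 82.0, 77.0, 38.0], [-130.0, 82.0, 76.0, 44.0], [-120.0, 81.0, 75.0, 52.0], [-110.0, 81.0, 73.0, 67.0], [-100.0, 90.0, 72.0, 89.0], [-90.0, 89.0, 75.0, 49.0], [-80.0, 90.0, 68.0, 53.0], [-70.0, 80.0, 67.0, 124.0], [-60.0, 80.0, 66.0, 137.0], [-50.0, 80.0, 66.0, 152.0], [-40.0, 80.0, 66.0, 156.0], [-30.0, 80.0, 66.0, 170.0], [-20.0, 81.0, 66.0, 174.0], [-10.0, 81.0, 66.0, 196.0], [10.0, 82.0, 66.0, 124.0], [20.0, 81.0, 66.0, 204.0], [30.0, 82.0, 66.0, 201.0], [40.0, 82.0, 67.0, 186.0], [50.0, 82.0, 68.0, 170.0], [60.0, 82.0, 69.0, 152.0], [70.0, 82.0, 70.0, 133.0], [80.0, 93.0, 71.0, 161.0], [90.0, 93.0, 73.0, 215.0], [100.0, 93.0, 74.0, 144.0], [110.0, 83.0, 74.0, 74.0], [120.0, 83.0, 75.0, 72.0], [130.0, 83.0, 76.0, 67.0], [140.0, 83.0, 76.0, 60.0], [150.0, 84.0, 76.0, 54.0], [160.0, 83.0, 77.0, 51.0], [170.0, 83.0, 77.0, 44.0]]
```

```bash
cat > fit2.py <<'E'
exec(open("fit.py").read().split("# refine")[0].replace("print","(lambda *a:0)"))
g=im[m].mean(1)
for k in range(4):
    M,t=frame(p);L=(Q-t)@M;r=np.hypot(L[:,0],L[:,1])
    rim=(abs(L[:,2])<.006)&(r>.070)&(r<.080)&(g>150)
    w=np.linalg.lstsq(np.c_[L[rim][:,:2],np.ones(rim.sum())],L[rim,2],rcond=None)[0]
    up=p[2]-p[3];perp=np.array([-np.sin(up),np.cos(up)])
    p[2]+=2*(w[:2]@perp);p[4]+=w[2]*M[2,2]
    M,t=frame(p);L=(Q-t)@M;r=np.hypot(L[:,0],L[:,1])
    band=(abs(L[:,2])<.004)&(r<.088)&(g>150)&(r>.065);th=np.degrees(np.arctan2(L[band,1],L[band,0]));rb=r[band];E=[]
    for a in np.arange(-180,180,10):
        q=rb[abs((th-a+180)%360-180)<5]
        if len(q)>8 and abs(abs(a)-90)>15 and abs(a)>5:E.append((a,np.percentile(q,97)))
    E=np.array(E);ar=np.radians(E[:,0])
    f=np.linalg.lstsq(np.c_[np.cos(ar),np.sin(ar),np.ones(len(ar))],E[:,1],rcond=None)[0]
    sh=M@np.array([f[0],f[1],0]);p[0]+=sh[0];p[1]+=sh[1];p[4]+=sh[2]
    # notch: dark gap in rim at r 76-81
    ring=(abs(L[:,2])<.004)&(r>.075)&(r<.080)&(g>150);tt=np.degrees(np.arctan2(L[ring,1],L[ring,0]));tt=np.sort(tt[abs(tt)<25])
    i=np.diff(tt).argmax();p[3]+=np.radians((tt[i]+tt[i+1])/2)
    print(np.round(p[:2],4),np.degrees(p[2:4]),round(p[4]*1e3,1),"res tilt",np.degrees(w[:2]),"R",f[2],"gap",tt[i],tt[i+1])
np.save("p.npy",p);M,t=frame(p);L=(Q-t)@M*1e3;r=np.hypot(L[:,0],L[:,1])
bar=(L[:,2]>36)&(L[:,2]<60)&(r<75)&(g>120);B=L[bar];ce=B.mean(0);u=np.linalg.svd(B-ce,full_matrices=False)[2][0]
s=(B-ce)@u;print("bar n",bar.sum(),"centre",ce.round(1),"dir",u.round(3),"az",np.degrees(np.arctan2(u[1],u[0])),"span",np.percentile(s,[1,99]).round(1))
for nm,sg in(("a",1),("b",-1)):
    k=(L[:,2]>20)&(L[:,2]<60)&(sg*L[:,1]>75)&(r<150)
    C=L[k];top=C[C[:,2]>44];print(nm,len(C),"pin top",len(top),np.median(top,0).round(1))
    b=L[(abs(L[:,2]-17)<4)&(sg*L[:,1]>75)&(r<150)];b=b-[0,99*sg,0];uu=np.linalg.svd(b-b.mean(0),full_matrices=False)[2][0];print("  bar az",len(b),np.degrees(np.arctan2(uu[1],uu[0])))
print("M",M.round(4).tolist(),"t",t.round(4),"tool yaw",R.from_quat(z["q"]).as_matrix()[:,0])
E
python3 fit2.py
```

```text
[0.5611 0.0524] [32.58395745 57.85231092] -1.8 res tilt [0.78370269 1.86662894] R 0.08188470085640275 gap -3.653819737297013 9.34967208370787
[0.5609 0.0522] [32.64240146 56.97531783] -1.4 res tilt [-0.04384307  0.05300875] R 0.0819184835028401 gap -7.742603967945476 5.988617792164635
[0.5609 0.0522] [32.64652427 56.93492684] -1.3 res tilt [-0.0515307   0.02556503] R 0.08189463666485677 gap -6.883912490811362 6.8031305226010454
[0.5609 0.0522] [32.64598213 56.90631944] -1.3 res tilt [-0.05261255  0.02344527] R 0.08189456169068537 gap -6.868628483928058 6.811413679619527
bar n 1460 centre [ 0.3  2.7 47.1] dir [ 0.154 -0.987  0.055] az -81.11460824869107 span [-49.6  47.1]
a 421 pin top 162 [ 34.  108.3  51.4]
  bar az 868 -164.0101484946845
b 367 pin top 117 [ -32.3 -102.7   51.3]
  bar az 821 6.418377458305596
M [[0.4432, -0.7914, -0.421], [0.7719, 0.5757, -0.2697], [0.4558, -0.2054, 0.866]] t [0.5609 0.0522 0.2337] tool yaw [-0.86961151  0.49369991 -0.00601817]
```

Fit summary:
- The rim radius comes out at 81.9 mm (82 given), and the notch gap is ±6.8°.
- The key is at −81°, so the lid needs a turn of about +81°.
- Catch a is at 0.27 rad and catch b at 0.11 rad.
- The bar centre is about (0.541, 0.042, 0.270), and the tool yaw already matches the bar.

I'll straddle the bar loosely.

Call:
{"fn": "apply_moves", "kwargs": {"commands": [[-0.009,-0.003,0,0,0.2],[0,0,0.02,0,0.2],[0,0,0.025,0,0.2],[0,0,0.025,0,0.2],[0,0,0.015,0,0.2]]}}

```text
clock: 4.93
position: [0.5455, 0.0408, 0.2929]
ee_rot: [0.256, 0.967, 0.002, 0.007]
ft_force: [-0.6, -0.3, -0.5]
grip_width: 0.403
```

```bash
python3 - <<'E'
from h import *
o,im,d,c=shot("wrist");p=o["position"];X=R.from_quat(o["ee_rot"]).as_matrix()
print(p,o["ft_force"],o["grip_width"],np.round(o["joint_pos"],2))
print("to bar centre in tool axes",((np.array([.5408,.0424,.258])-p)@X).round(4),"yaw",np.degrees(np.arctan2(X[1,0],X[0,0])))
cv2.imwrite("pics/w2.png",im[...,::-1])
M=np.array([[0.4432,-0.7914,-0.421],[0.7719,0.5757,-0.2697],[0.4558,-0.2054,0.866]]);t=np.array([.5609,.0522,.2337])
for th in range(-81,10,10):
    a=np.radians(th);b=M@[np.cos(a),np.sin(a),.06];ctr=t+M@[-.0026*np.cos(a),-.0026*np.sin(a),.043]
    print(th,"yaw",round(np.degrees(np.arctan2(b[1],b[0]))+180,1),ctr.round(4))
E
```

```text
[0.54545087 0.0408087  0.29286997] [-0.62052243 -0.29591097 -0.46467736] 0.4027389660867168 [ 0.6   0.21 -0.88  1.51  0.16  1.49  0.78]
to bar centre in tool axes [ 0.0053 -0.0012  0.0348] yaw 150.38094604524446
-81 yaw 150.7 [0.5406 0.0418 0.2702]
-71 yaw 160.4 [0.5405 0.0414 0.27  ]
-61 yaw 170.6 [0.5404 0.0409 0.2699]
-51 yaw 181.5 [0.5405 0.0405 0.2698]
-41 yaw 192.8 [0.5406 0.0401 0.2697]
-31 yaw 204.6 [0.5407 0.0397 0.2696]
-21 yaw 216.5 [0.541  0.0393 0.2696]
-11 yaw 228.4 [0.5413 0.0389 0.2697]
-1 yaw 239.9 [0.5416 0.0386 0.2697]
9 yaw 251.0 [0.542  0.0384 0.2699]
```

View pics/w2.png

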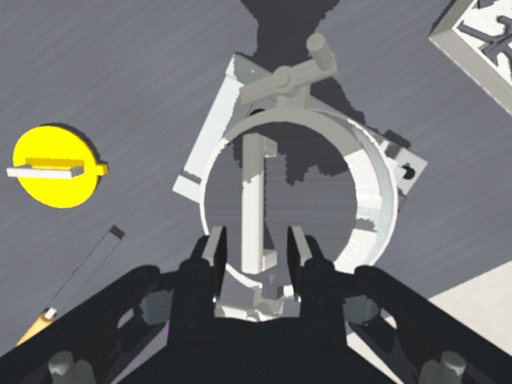

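Bar at column 252 lies between the fingertips (222 and 292), aligned. Descending and narrowing to a loose fit.

Call:
{"fn": "apply_moves", "kwargs": {"commands": [[0.005,0,0.015,0,0.2],[0,0,0.015,0,0.2],[0,0,0.004,0,0.2],[0,0,0,0,0.48],[0,0,0,0,0.48]]}}

```text
clock: 5.4
position: [0.5422, 0.0406, 0.2566]
ee_rot: [0.257, 0.966, 0.002, 0.005]
ft_force: [0.7, -0.1, 0.3]
grip_width: 0.264
```

Call:
{"fn": "apply_moves", "kwargs": {"commands": [[0,0,0,0,0.48],[0,0,0,-4,0.48],[0,0,0,-4,0.48],[0,0,0,-4,0.48],[0,0,0,-4,0.48]]}}

```text
clock: 5.82
position: [0.5448, 0.0406, 0.262]
ee_rot: [0.116, 0.993, 0.001, 0.009]
ft_force: [-0.1, 0.3, 0.2]
grip_width: 0.259
```

Call:
{"fn": "apply_moves", "kwargs": {"commands": [[0.004,0,0.004,-4,0.48],[0,0,0.001,-4,0.48],[0,0,0.001,-4,0.48],[0,0,0.001,-4,0.48],[0,0,0.001,-4,0.48]]}}

```text
clock: 6.23
position: [0.5438, 0.0418, 0.2596]
ee_rot: [-0.067, 0.998, -0.001, 0.013]
ft_force: [0.4, -0.2, -0.4]
grip_width: 0.26
```

```bash
cat > st.py <<'E'
from h import *
M=np.array([[0.4432,-0.7914,-0.421],[0.7719,0.5757,-0.2697],[0.4558,-0.2054,0.866]]);t=np.array([.5609,.0522,.2337])
def bar(save=None,seated=False):
    o,im,d,c=shot("wrist",save);X=R.from_quat(o["ee_rot"]).as_matrix();p=o["position"]
    P=cloud(d,*c);m=(d>0)&(np.linalg.norm(P-t,axis=2)<.17)
    L=(P[m]-t)@M*1e3;g=im[m].astype(int).mean(1);r=np.hypot(L[:,0],L[:,1])
    print("clock",o["clock"],"tcp",p.round(4),"yaw",round(np.degrees(np.arctan2(X[1,0],X[0,0]))%360,1),"F",o["ft_force"].round(1),"g",round(o["grip_width"],3),"q",np.round(o["joint_pos"],2))
    B=L[(L[:,2]>36)&(L[:,2]<60)&(r<62)&(g>120)]
    if len(B)>50:
        h=np.median(B[:,2]);ce=B.mean(0);u=np.linalg.svd(B-ce,full_matrices=False)[2][0];print("bar",len(B),ce.round(1),u.round(3),"az",round(np.degrees(np.arctan2(u[1],u[0])),1))
    f=L[(L[:,2]>2)&(L[:,2]<22)&(r<63)&(g<90)]
    if len(f)>50:
        w=np.linalg.lstsq(np.c_[f[:,:2],np.ones(len(f))],f[:,2],rcond=None)[0];print("flange n",len(f),"slope deg",np.degrees(w[:2]).round(2),"height",w[2].round(1))
    a=np.radians(0)
    return o,im,d,c,L,g
if __name__=="__main__": bar()
E
python3 st.py
```

```text
clock 6.2333 tcp [0.5438 0.0418 0.2596] yaw 187.7 F [ 0.4 -0.2 -0.4] g 0.26 q [ 0.67  0.22 -0.96  1.58  0.19  1.41  1.4 ]
bar 2801 [-2.3 16.8 47. ] [ 0.179 -0.982  0.063] az -79.7
flange n 4317 slope deg [ 1.06 -3.91] height 12.8
```

```bash
python3 - <<'E'
from h import *
shot("wrist","pics/w3.png")
o,im,d,c=shot("scene");cv2.imwrite("pics/s3.png",cv2.resize(im[120:260,170:350,::-1],(720,560),interpolation=cv2.INTER_CUBIC))
E
```

```text
(no output)
```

View pics/w3.png

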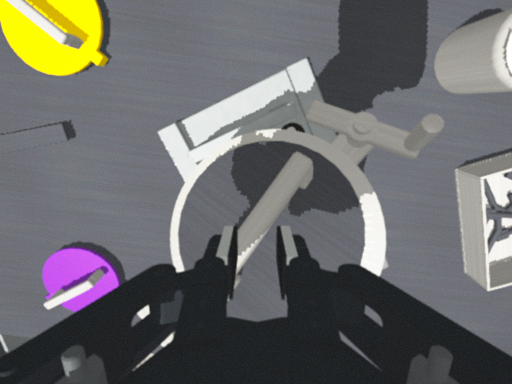

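The bar runs from (300,165) down to about (240,270), under or beside the left fingertip, and has not followed. I'll check where the tips and the bar are in tool coordinates.

```bash
python3 - <<'E'
from st import *
o,im,d,c=shot("wrist");X=R.from_quat(o["ee_rot"]).as_matrix();p=o["position"];P=cloud(d,*c)
T=(P-p)@X*1e3; L=(P-t)@M*1e3
for uv in [(228,232),(230,245),(232,260),(285,232),(283,245),(282,260),(300,165),(285,185),(265,215),(252,232),(247,245),(240,262)]:
    u,v=uv;print(uv,im[v,u],"tool",T[v,u].round(1),"mouth",L[v,u].round(1))
E
```

```text
(228, 232) [134 140 139] tool [  9.8 -15.6 -34.8] mouth [-5.  -7.6 70.2]
(230, 245) [59 60 58] tool [  9.9 -13.2 -49.4] mouth [ 3.2 -8.6 82.6]
(232, 260) [29 33 34] tool [  4.3 -12.1 -53.3] mouth [  8.8 -12.6  83.3]
(285, 232) [137 140 138] tool [  9.9  13.8 -35.1] mouth [15.9 12.2 64.3]
(283, 245) [43 46 47] tool [  9.6  11.5 -48.9] mouth [20.6  7.9 76.7]
(282, 260) [29 31 31] tool [  7.2  10.3 -58.3] mouth [25.2  3.6 84.2]
(300, 165) [149 146 139] tool [38.9 25.  -3.6] mouth [-6.1 46.4 46.7]
(285, 185) [151 147 141] tool [27.1 16.2 -5.3] mouth [-5.1 31.7 45. ]
(265, 215) [153 149 148] tool [ 10.8   4.1 -13.1] mouth [-1.2 10.4 47.4]
(252, 232) [153 153 146] tool [  2.   -3.5 -17.8] mouth [ 0.3 -1.9 49.5]
(247, 245) [153 153 147] tool [ -5.3  -6.4 -19.8] mouth [ 3.1 -9.5 48.7]
(240, 262) [232 230 227] tool [-13.5 -10.4 -24.9] mouth [  7.1 -18.9  50.4]
```

View pics/s3.png

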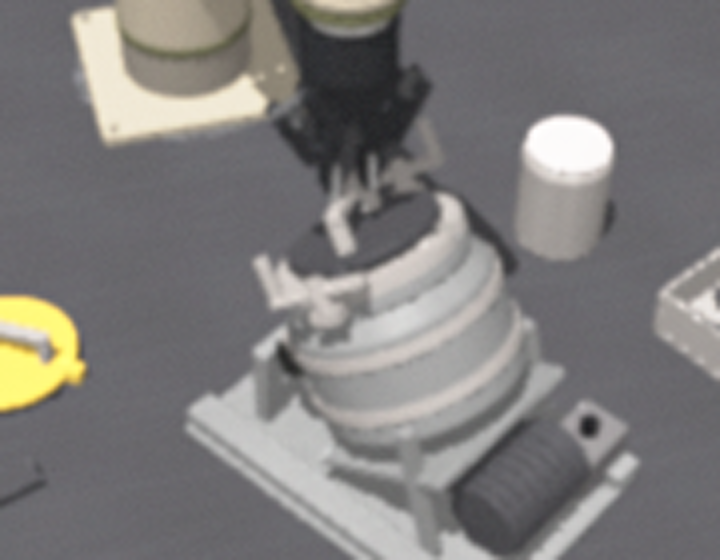

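```bash
python3 - <<'E'
from st import *
o,im,d,c=shot("wrist");X=R.from_quat(o["ee_rot"]).as_matrix();p=o["position"];P=cloud(d,*c)
T=(P-p)@X*1e3
for v in range(222,262,4):
    print(v,[tuple(int(k) for k in T[v,u]) for u in range(220,240,3)],"|",[tuple(int(k) for k in T[v,u]) for u in range(276,296,3)])
print("proj of tip pts",[w2px(p+X@(np.array(q)/1e3),*c).round(0).tolist() for q in [(11,11,0),(11,11,-19),(11,25,0),(0,11,0),(11,11,-35)]])
cv2.imwrite("pics/w4.png",cv2.resize(im[200:300,200:320,::-1],(720,600),interpolation=cv2.INTER_CUBIC))
E
```

```text
222 [(-9, -28, 25), (-9, -25, 24), (-8, -23, 22), (-8, -21, 23), (-7, -18, 21), (-7, -16, 20), (-7, -14, 21)] | [(-5, 12, 15), (-5, 14, 15), (-5, 17, 16), (-5, 19, 16), (-5, 21, 15), (-5, 23, 15), (-4, 25, 13)]
226 [(-11, -27, 22), (-11, -25, 21), (10, -17, -27), (9, -15, -27), (9, -14, -27), (9, -12, -26), (-10, -14, 20)] | [(-8, 12, 15), (9, 11, -27), (9, 12, -27), (9, 14, -27), (9, 16, -26), (-7, 23, 13), (-7, 25, 13)]
230 [(-13, -27, 20), (9, -18, -32), (9, -16, -32), (10, -15, -33), (9, -13, -32), (9, -12, -32), (1, -12, -12)] | [(-11, 12, 14), (9, 10, -32), (9, 12, -32), (9, 14, -32), (9, 15, -32), (-9, 23, 11), (-9, 25, 11)]
234 [(-16, -27, 19), (9, -17, -37), (9, -16, -36), (9, -14, -37), (9, -13, -36), (8, -12, -34), (0, -11, -16)] | [(-13, 12, 12), (9, 10, -36), (9, 12, -37), (9, 13, -37), (9, 15, -36), (9, 16, -37), (-12, 25, 10)]
238 [(5, -20, -33), (9, -17, -40), (9, -15, -41), (9, -14, -41), (10, -12, -42), (5, -12, -33), (-1, -11, -17)] | [(0, 10, -21), (9, 10, -41), (9, 11, -41), (9, 13, -41), (9, 14, -41), (9, 16, -41), (6, 18, -34)]
242 [(9, -18, -46), (9, -16, -46)
[... 453 characters left out ...]
-13, -54), (9, -11, -53), (0, -12, -36), (-7, -11, -20)] | [(-6, 10, -23), (3, 10, -42), (9, 10, -54), (9, 11, -54), (9, 13, -52), (9, 14, -52), (9, 16, -53)]
254 [(9, -16, -58), (9, -15, -57), (10, -14, -58), (9, -12, -57), (6, -12, -52), (-1, -12, -37), (-9, -11, -22)] | [(-8, 10, -25), (1, 10, -42), (9, 10, -57), (9, 11, -57), (10, 12, -58), (10, 14, -58), (9, 15, -56)]
258 [(10, -16, -62), (8, -15, -59), (8, -14, -59), (8, -12, -58), (5, -11, -53), (-3, -12, -38), (-11, -11, -23)] | [(-10, 10, -26), (0, 10, -42), (7, 10, -57), (9, 11, -59), (8, 12, -58), (8, 14, -59), (10, 14, -62)]
proj of tip pts [[[275.0, 207.0]], [[277.0, 218.0]], [[297.0, 207.0]], [[275.0, 223.0]], [[280.0, 230.0]]]
```

View pics/w4.png

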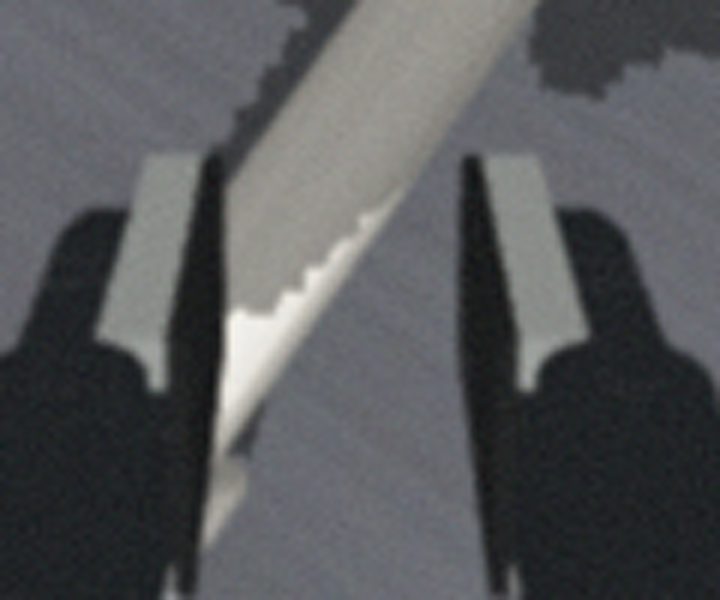

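The pads' real tips sit about 26 mm behind the TCP at this opening, so they passed above the bar. I'll turn back and go about 24 mm lower, watching the force.

Call:
{"fn": "apply_moves", "kwargs": {"commands": [[0,0,0,7.1,0.2],[0,0,0,7.1,0.2],[0,0,0,7.1,0.2],[0,0,0,7.1,0.2],[0,0,0,7.1,0.2]]}}

```text
clock: 6.9
position: [0.544, 0.0417, 0.2602]
ee_rot: [0.248, 0.969, 0.003, 0.012]
ft_force: [-0.1, -0.2, -0.0]
grip_width: 0.402
```

```bash
cat > tip.py <<'E'
from st import *
o,im,d,c=shot("wrist");X=R.from_quat(o["ee_rot"]).as_matrix();p=o["position"];P=cloud(d,*c);T=(P-p)@X*1e3
print("tcp",p.round(4),"yaw",round(np.degrees(np.arctan2(X[1,0],X[0,0]))%360,1),"F",o["ft_force"].round(1),"g",o["grip_width"].round(3),"q7",o["joint_pos"][6].round(2))
k=(abs(T[...,0]-9.5)<1.2)&(abs(T[...,1])<50)&(T[...,2]<0)&(T[...,2]>-60)&(im.mean(2)<170)
for s in(-1,1):
    q=T[k&(s*T[...,1]>3)];print("finger",s,"n",len(q),"tip z",np.percentile(q[:,2],[95,99,99.8]).round(1),"y med",np.median(q[:,1]).round(1))
L=(P-t)@M*1e3;r=np.hypot(L[...,0],L[...,1]);b=(L[...,2]>38)&(L[...,2]<56)&(r<40)&(im.mean(2)>120)&(T[...,2]>-25)
B=T[b];print("bar pts in tool: n",len(B),"mean",B.mean(0).round(1));
u=np.linalg.svd(B-B.mean(0),full_matrices=False)[2][0];u*=np.sign(u[0]);print("bar dir in tool",u.round(3),"y at x=0",(B.mean(0)-u*B.mean(0)[0]/u[0]).round(1))
E
python3 tip.py
```

```text
Traceback (most recent call last):
  File "tip.py", line 3, in <module>
    print("tcp",p.round(4),"yaw",round(np.degrees(np.arctan2(X[1,0],X[0,0]))%360,1),"F",o["ft_force"].round(1),"g",o["grip_width"].round(3),"q7",o["joint_pos"][6].round(2))
                                                                                                                   ^^^^^^^^^^^^^^^^^^^^^
AttributeError: 'float' object has no attribute 'round'
```

```bash
sed -i 's/o\["grip_width"\].round(3)/round(float(o["grip_width"]),3)/' tip.py; python3 tip.py
```

```text
tcp [0.544  0.0418 0.2602] yaw 150.7 F [ 0.8 -1.1  0.4] g 0.4 q7 0.78
finger -1 n 446 tip z [-29.3 -27.4 -10.3] y med -20.2
finger 1 n 449 tip z [-29.1  -8.8  -6.7] y med 20.2
bar pts in tool: n 3030 mean [  4.3  -2.9 -13.9]
bar dir in tool [0.956 0.013 0.292] y at x=0 [  0.   -2.9 -15.2]
```

Call:
{"fn": "apply_moves", "kwargs": {"commands": [[0.003,-0.003,0.008,0,0.2],[0,0,0.008,0,0.2],[0,0,0.006,0,0.2],[0,0,0.003,0,0.2],[0,0,0,0,0.2]]}}

```text
clock: 7.42
position: [0.5398, 0.0405, 0.2321]
ee_rot: [0.24, 0.971, 0.003, 0.012]
ft_force: [-0.2, 0.5, 0.3]
grip_width: 0.396
```

```bash
python3 tip.py
```

```text
tcp [0.5398 0.0405 0.2321] yaw 152.2 F [-0.2  0.5  0.3] g 0.396 q7 0.8
finger -1 n 482 tip z [-30.  -28.1 -27.4] y med -20.0
finger 1 n 809 tip z [-7.  -4.3 -3.6] y med 21.1
bar pts in tool: n 0 mean [nan nan nan]tip.py:8: RuntimeWarning: Mean of empty slice.
  B=T[b];print("bar pts in tool: n",len(B),"mean",B.mean(0).round(1));
  ret = um.true_divide(
tip.py:9: RuntimeWarning: Mean of empty slice.
  u=np.linalg.svd(B-B.mean(0),full_matrices=False)[2][0];u*=np.sign(u[0]);print("bar dir in tool",u.round(3),"y at x=0",(B.mean(0)-u*B.mean(0)[0]/u[0]).round(1))
Traceback (most recent call last):
  File "tip.py", line 9, in <module>
    u=np.linalg.svd(B-B.mean(0),full_matrices=False)[2][0];u*=np.sign(u[0]);print("bar dir in tool",u.round(3),"y at x=0",(B.mean(0)-u*B.mean(0)[0]/u[0]).round(1))
      ~~~~~~~~~~~~~~~~~~~~~~~~~~~~~~~~~~~~~~~~~~~~~~~~~^^^
IndexError: index 0 is out of bounds for axis 0 with size 0
```

Call:
{"fn": "apply_moves", "kwargs": {"commands": [[0,0,0,0,0.48],[0,0,0,0,0.48],[0,0,0,-5,0.48],[0,0,0,-5,0.48],[0,0,0,-5,0.48]]}}

```text
clock: 7.88
position: [0.5405, 0.0407, 0.2332]
ee_rot: [0.108, 0.994, 0.002, 0.013]
ft_force: [-0.8, 0.5, 0.3]
grip_width: 0.26
```

Call:
{"fn": "apply_moves", "kwargs": {"commands": [[0,0,0,-5,0.48],[0,0,0,-5,0.48],[0,0,0,-5,0.48],[0,0,0,-5,0.48],[0,0,0,0,0.48]]}}

```text
clock: 8.3
position: [0.5409, 0.0366, 0.236]
ee_rot: [-0.074, 0.997, -0.003, 0.013]
ft_force: [-1.9, -1.3, -0.9]
grip_width: 0.262
```

```bash
sed -i 's/T\[...,2\]>-25)/(T[...,2]>-60))/' tip.py; python3 tip.py; python3 st.py
```

```text
tcp [0.5409 0.0366 0.236 ] yaw 188.5 F [-1.9 -1.3 -0.9] g 0.262 q7 1.42
finger -1 n 494 tip z [-28.7 -26.9 -26.2] y med -14.9
finger 1 n 767 tip z [-2.5 -1.1 -0.5] y med 14.8
bar pts in tool: n 4239 mean [  4.   0. -40.]
bar dir in tool [0.875 0.297 0.381] y at x=0 [  0.   -1.3 -41.7]
clock 8.35 tcp [0.5409 0.0367 0.236 ] yaw 188.2 F [-1.  -1.6  1. ] g 0.259 q [ 0.68  0.23 -0.96  1.62  0.2   1.36  1.41]
bar 4964 [-6.5  6.7 51.3] [ 0.455 -0.89   0.025] az -62.9
flange n 7517 slope deg [4.03 1.21] height 16.4
```

Call:
{"fn": "apply_moves", "kwargs": {"commands": [[0,0,0.002,0,0.2],[0,0,0,0,0.2],[0,0,0,0,0.2]]}}

```text
clock: 8.65
position: [0.541, 0.0383, 0.2337]
ee_rot: [-0.068, 0.998, -0.002, 0.014]
ft_force: [0.7, 0.7, -0.6]
grip_width: 0.401
```

```bash
cat >> st.py <<'E'
E
python3 - <<'E'
import re
s=open("st.py").read()
s=s.replace("    f=L[(L[:,2]>2)","    TT=(P[m]-p)@X*1e3;ok=~((abs(TT[:,0])<13)&(abs(TT[:,1])>9)&(TT[:,2]<-20))&(TT[:,2]>-48)\n    L=L[ok];g=g[ok];r=r[ok]\n    f=L[(L[:,2]>2)").replace("    B=L[","    TT=(P[m]-p)@X*1e3;ok=~((abs(TT[:,0])<13)&(abs(TT[:,1])>9)&(TT[:,2]<-20));B=L[ok&")
open("st.py","w").write(s)
E
python3 st.py; python3 - <<'E'
from h import *
shot("wrist","pics/w5.png")
E
```

```text
clock 8.65 tcp [0.541  0.0383 0.2337] yaw 187.8 F [ 0.7  0.7 -0.6] g 0.401 q [ 0.68  0.23 -0.96  1.63  0.2   1.36  1.41]
bar 4333 [-2.3  9.8 49. ] [ 0.462 -0.885  0.055] az -62.4
flange n 7041 slope deg [-1.58 -4.33] height 13.9
```

View pics/w5.png

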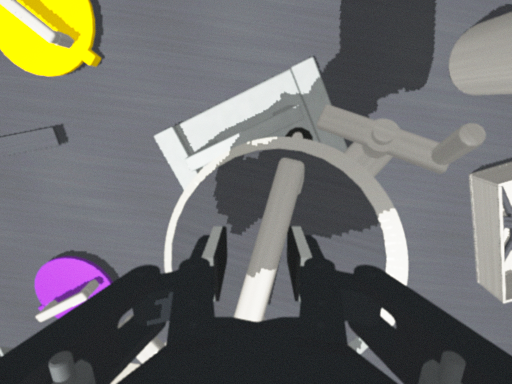

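The lid settled back correctly (flange 13.9 mm high, bar at −62°). Joint 7 would run out near the end of the turn, so I'll lift, flip the tool half a turn and re-straddle.

Call:
{"fn": "apply_moves", "kwargs": {"commands": [[0,0,-0.025,0,0.2],[0,0,-0.025,7.1,0.2],[0,0,0,7.1,0.2],[0,0,0,7.1,0.2],[0,0,0,7.1,0.2]]}}

```text
clock: 9.17
position: [0.539, 0.0391, 0.2855]
ee_rot: [0.181, 0.983, 0.002, 0.013]
ft_force: [-0.2, -0.6, 0.3]
grip_width: 0.4
```

Call:
{"fn": "apply_moves", "kwargs": {"commands": [[0,0,0,7.1,0.2],[0,0,0,7.1,0.2],[0,0,0,7.1,0.2],[0,0,0,7.1,0.2],[0,0,0,7.1,0.2]]}}

```text
clock: 9.58
position: [0.539, 0.04, 0.286]
ee_rot: [0.475, 0.88, 0.006, 0.012]
ft_force: [-0.1, -0.2, 1.0]
grip_width: 0.4
```

Call:
{"fn": "apply_moves", "kwargs": {"commands": [[0,0,0,7.1,0.2],[0,0,0,7.1,0.2],[0,0,0,7.1,0.2],[0,0,0,7.1,0.2],[0,0,0,7.1,0.2]]}}

```text
clock: 10.0
position: [0.5387, 0.0408, 0.2858]
ee_rot: [0.722, 0.691, 0.009, 0.009]
ft_force: [-0.7, 0.6, 0.4]
grip_width: 0.397
```

Call:
{"fn": "apply_moves", "kwargs": {"commands": [[0,0,0,7.1,0.2],[0,0,0,7.1,0.2],[0,0,0,7.1,0.2],[0,0,0,7.1,0.2],[0,0,0,7.1,0.2]]}}

```text
clock: 10.42
position: [0.5384, 0.0417, 0.2856]
ee_rot: [0.9, 0.436, 0.011, 0.006]
ft_force: [0.6, -0.5, -0.3]
grip_width: 0.402
```

Call:
{"fn": "apply_moves", "kwargs": {"commands": [[0,0,0,7.1,0.2],[0,0,0,7.1,0.2],[0,0,0,7.1,0.2],[0,0,0,7.1,0.2],[0,0,0,7.1,0.2]]}}

```text
clock: 10.83
position: [0.5382, 0.0426, 0.2854]
ee_rot: [0.99, 0.138, 0.012, 0.002]
ft_force: [-0.3, 0.7, 0.2]
grip_width: 0.403
```

```bash
python3 tip.py; python3 st.py
```

```text
tcp [0.5382 0.0426 0.2854] yaw 15.9 F [-0.3  0.7  0.2] g 0.403 q7 -1.53
finger -1 n 84 tip z [-28.6 -27.4 -26.9] y med -16.3
finger 1 n 81 tip z [-30.6 -28.7 -28.5] y med 18.1
bar pts in tool: n 1917 mean [7.  2.  6.3]
bar dir in tool [ 0.813  0.402 -0.42 ] y at x=0 [ 0.  -1.5  9.9]
clock 10.8833 tcp [0.5381 0.0426 0.2853] yaw 15.3 F [ 0.  -0.4 -0.5] g 0.4 q [ 0.44  0.15 -0.67  1.55  0.1   1.45 -1.54]
bar 2623 [ 8.8 -7.6 47.7] [-0.464  0.886 -0.011] az 117.7
flange n 1458 slope deg [-1.41 -4.41] height 13.6
```

Call:
{"fn": "apply_moves", "kwargs": {"commands": [[0,0,0,6.5,0.2],[0,0,0,6.5,0.2],[0,0,0,6.5,0.2],[0,0,0.008,6.5,0.2],[0.002,0,0.012,0,0.2]]}}

```text
clock: 11.35
position: [0.5415, 0.0432, 0.267]
ee_rot: [0.996, -0.083, 0.014, -0.001]
ft_force: [-0.5, 0.2, 0.2]
grip_width: 0.4
```

```bash
python3 tip.py
```

```text
tcp [0.5415 0.0432 0.267 ] yaw 350.4 F [-0.5  0.2  0.2] g 0.4 q7 -1.98
finger -1 n 174 tip z [-22.5  -8.9  -8. ] y med -25.7
finger 1 n 152 tip z [-31.5 -27.4 -26.8] y med 26.8
bar pts in tool: n 2068 mean [  5.    0.5 -12.9]
bar dir in tool [ 0.906  0.006 -0.423] y at x=0 [  0.    0.5 -10.5]
```

Call:
{"fn": "apply_moves", "kwargs": {"commands": [[0,0,0.012,0,0.2],[0,0,0.012,0,0.2],[0,0,0.007,0,0.35],[0,0,0,0,0.5],[0,0,0,0,0.5]]}}

```text
clock: 11.82
position: [0.5409, 0.0426, 0.2286]
ee_rot: [0.998, -0.068, 0.01, -0.0]
ft_force: [-0.7, 0.2, -0.7]
grip_width: 0.255
```

Call:
{"fn": "apply_moves", "kwargs": {"commands": [[0,0,0,-6,0.5],[0,0,0,-6,0.5],[0,0,0,-6,0.5],[0,0,0,-6,0.5],[0,0,0,-6,0.5]]}}

```text
clock: 12.23
position: [0.5415, 0.0413, 0.2307]
ee_rot: [0.979, 0.204, 0.011, 0.003]
ft_force: [-1.4, -2.4, 1.6]
grip_width: 0.253
```

```bash
python3 tip.py; python3 st.py
```

```text
tcp [0.5415 0.0413 0.2307] yaw 23.5 F [-1.4 -2.4  1.6] g 0.253 q7 -1.42
finger -1 n 313 tip z [-13.3 -12.7 -12.5] y med -20.4
finger 1 n 205 tip z [-9.8 -9.6 -9.5] y med 28.0
bar pts in tool: n 2464 mean [  2.9   0.2 -48.9]
bar dir in tool [ 0.873  0.239 -0.425] y at x=0 [ -0.   -0.6 -47.5]
clock 12.2833 tcp [0.5416 0.0411 0.2308] yaw 24.0 F [-1.2 -1.6  0.1] g 0.253 q [ 0.46  0.18 -0.69  1.64  0.13  1.35 -1.41]
bar 4399 [ 16.3 -13.8  49.1] [-0.685  0.726  0.053] az 133.3
flange n 4042 slope deg [-0.4  -2.19] height 15.5
```

Call:
{"fn": "apply_moves", "kwargs": {"commands": [[0,0,0,-6,0.5],[0,0,0,-6,0.5],[0,0,0,-6,0.5],[0,0,0,-6,0.5],[0,0,0,0,0.5]]}}

```text
clock: 12.75
position: [0.5419, 0.0401, 0.2322]
ee_rot: [0.916, 0.4, 0.01, 0.006]
ft_force: [-0.5, 1.0, -1.4]
grip_width: 0.249
```

```bash
python3 st.py
```

```text
clock 12.75 tcp [0.5419 0.0401 0.2322] yaw 47.2 F [-0.5  1.  -1.4] g 0.249 q [ 0.49  0.19 -0.73  1.63  0.14  1.35 -1.01]
bar 4064 [20.7 -9.5 49.3] [-0.9    0.432  0.056] az 154.3
flange n 5583 slope deg [ 1.04 -1.23] height 15.4
```

Call:
{"fn": "apply_moves", "kwargs": {"commands": [[0,0,0.001,0,0.25],[0,0,0.001,0,0.25],[0,0,0,0,0.48],[0,0,0,-6,0.48],[0,0,0,-6,0.48]]}}

```text
clock: 13.22
position: [0.5423, 0.041, 0.2305]
ee_rot: [0.874, 0.486, 0.01, 0.007]
ft_force: [-0.2, -2.2, -0.2]
grip_width: 0.259
```

```bash
python3 st.py
```

```text
clock 13.2167 tcp [0.5423 0.041  0.2305] yaw 58.1 F [-0.2 -2.2 -0.2] g 0.259 q [ 0.51  0.19 -0.75  1.63  0.14  1.35 -0.82]
bar 3734 [21.2 -6.3 47.7] [-0.948  0.318  0.018] az 161.4
flange n 5892 slope deg [ 3.77 -1.19] height 12.9
```

Call:
{"fn": "apply_moves", "kwargs": {"commands": [[0,0,0,-4,0.48],[0,0,0,-4,0.48],[0,0,0,-4,0.48],[0,0,0,0,0.3],[0,0,0,0,0.3]]}}

```text
clock: 13.68
position: [0.5428, 0.041, 0.2311]
ee_rot: [0.82, 0.573, 0.01, 0.008]
ft_force: [-0.2, 0.6, -0.9]
grip_width: 0.351
```

```bash
python3 st.py
```

```text
clock 13.6833 tcp [0.5428 0.041  0.2311] yaw 69.9 F [-0.2  0.6 -0.9] g 0.351 q [ 0.52  0.2  -0.77  1.63  0.15  1.35 -0.62]
bar 3915 [18.9 -2.6 47.9] [-0.987  0.162  0.006] az 170.7
flange n 7010 slope deg [4.07 1.18] height 13.1
```

Call:
{"fn": "apply_moves", "kwargs": {"commands": [[0,0,0,0,0.48],[0,0,0,-3,0.48],[0,0,0,-3,0.48],[0,0,0,-1.5,0.48],[0,0,0,0,0.4]]}}

```text
clock: 14.15
position: [0.5429, 0.0419, 0.2312]
ee_rot: [0.782, 0.623, 0.01, 0.008]
ft_force: [0.2, 0.3, -1.4]
grip_width: 0.296
```

```bash
python3 st.py
```

```text
clock 14.15 tcp [0.5429 0.0419 0.2312] yaw 77.0 F [ 0.2  0.3 -1.4] g 0.296 q [ 0.53  0.2  -0.79  1.63  0.15  1.35 -0.5 ]
bar 3759 [18.4 -0.6 45.9] [-0.999  0.037  0.017] az 177.9
flange n 7630 slope deg [1.11 2.17] height 10.8
```

Call:
{"fn": "apply_moves", "kwargs": {"commands": [[0,0,0,0,0.2],[0,0,0,0,0.1],[0,0,0,0,0.1],[0,0,0,0,0.1]]}}

```text
clock: 14.53
position: [0.5427, 0.0417, 0.2311]
ee_rot: [0.785, 0.62, 0.01, 0.008]
ft_force: [0.4, 0.1, -0.2]
grip_width: 0.447
```

```bash
python3 st.py
```

```text
clock 14.5333 tcp [0.5427 0.0417 0.2311] yaw 76.6 F [ 0.4  0.1 -0.2] g 0.447 q [ 0.53  0.2  -0.79  1.63  0.15  1.35 -0.51]
bar 3878 [16.6 -0.4 45.9] [-0.999  0.049  0.012] az 177.2
flange n 7903 slope deg [1.08 2.16] height 10.8
```

Call:
{"fn": "apply_moves", "kwargs": {"commands": [[0,0,0,0,0.48],[0,0,0,-1.5,0.48],[0,0,0,-1.5,0.48],[0,0,0,0,0.2],[0,0,0,0,0.1]]}}

```text
clock: 15.0
position: [0.543, 0.0414, 0.2311]
ee_rot: [0.768, 0.641, 0.01, 0.009]
ft_force: [0.5, -0.2, 0.5]
grip_width: 0.453
```

```bash
python3 st.py
```

```text
clock 15.0 tcp [0.543  0.0414 0.2311] yaw 79.7 F [ 0.5 -0.2  0.5] g 0.453 q [ 0.54  0.2  -0.79  1.63  0.15  1.35 -0.45]
bar 3723 [14.8  1.  43.3] [-1.    -0.017  0.018] az -179.0
flange n 7918 slope deg [-0.03  0.04] height 8.1
```

The lid is home: flange slope 0.0°, height 8.1 mm, bar at +1°. I'll raise, shut the fingers and measure the shut tips.

Call:
{"fn": "apply_moves", "kwargs": {"commands": [[0,0,-0.03,0,0.1],[0,0,-0.04,0,0.1],[0,0,0,0,1],[0,0,0,0,1],[0,0,0,0,1]]}}

```text
clock: 15.47
position: [0.5403, 0.0417, 0.3033]
ee_rot: [0.768, 0.64, 0.009, 0.008]
ft_force: [-0.2, 0.1, -0.6]
grip_width: 0.033
```

Call:
{"fn": "apply_moves", "kwargs": {"commands": [[0,0,0,0,1],[0,0,0,0,1]]}}

```text
clock: 15.63
position: [0.54, 0.0417, 0.3023]
ee_rot: [0.768, 0.64, 0.009, 0.008]
ft_force: [-0.2, 1.1, -0.0]
grip_width: -0.001
```

```bash
cat > cat.py <<'E'
from st import *
import sys
def view(save=None):
    o,im,d,c=shot("wrist",save);X=R.from_quat(o["ee_rot"]).as_matrix();p=o["position"];P=cloud(d,*c);T=(P-p)@X*1e3;L=(P-t)@M*1e3
    print("clock",round(o["clock"],2),"tcp",p.round(4),"yaw",round(np.degrees(np.arctan2(X[1,0],X[0,0]))%360,1),"F",o["ft_force"].round(1),"g",round(float(o["grip_width"]),3))
    fing=(d>0)&(abs(T[...,0])<16)&(abs(T[...,1])<25)&(T[...,2]<0)
    f=fing&(abs(T[...,1])<12)&(T[...,2]>-60);q=T[f]
    if len(q): print("finger pts",len(q),"tip z",np.percentile(q[:,2],[90,98,99.7]).round(1),"x",np.percentile(q[:,0],[1,99]).round(1))
    r=np.hypot(L[...,0],L[...,1])
    for nm,s in(("a",1),("b",-1)):
        pv=np.array([0,99*s]);rp=np.hypot(L[...,0]-0,L[...,1]-99*s);ok=(d>0)&~fing
        k=ok&(L[...,2]>40)&(L[...,2]<57)&(rp>22)&(rp<46)
        if k.sum()>15:
            tp=np.median(L[k],0);v=s*(tp[:2]-pv);print(nm,"pin",k.sum(),tp.round(1),"angle",round(np.arctan2(v[1],v[0]),2))
        b=ok&(abs(L[...,2]-18)<3)&(rp<50)&(r<130)
        if b.sum()>50:
            q=L[b][:,:2];q=s*(q[np.hypot(q[:,0],q[:,1]-99*s)>20]-pv);
            q=q[np.hypot(*q.T)<46];nose=q[(q[:,0]<0)|(q[:,1]<-8)]
            if len(nose)>20:
                a=np.median(nose,0);print("   nose pts",len(nose),"angle",round((np.arctan2(-a[1],-a[0])),2))
    return o,im,d,c
def goto(m,dz):  # tool shift bringing the tip (dz mm behind TCP) to mouth point m
    o=manip.get_obs();X=R.from_quat(o["ee_rot"]).as_matrix()
    w=t+M@(np.array(m)/1e3);tip=o["position"]+X@np.array([0,0,-dz/1e3]);return ((w-tip)@X).round(4)
E
python3 - <<'E'
from cat import *
view()
for nm,m in (("a start",(37,88,32)),("a45",(24+12,123-12,32)),("a end",(-1+16,133,32)),("b start",(-36,-82,40)),("b end",(-19,-133,40))):
    print(nm,"tool shift",goto(m,26),"world",(t+M@(np.array(m)/1e3)).round(4))
E
```

```text
clock 15.63 tcp [0.54   0.0417 0.3023] yaw 79.6 F [-0.2  1.1 -0. ] g -0.001
finger pts 1544 tip z [-32.3 -28.  -26.4] x [-10.3  11.1]
a pin 378 [ 35.4 106.9  49.7] angle 0.22
   nose pts 276 angle 0.37
   nose pts 558 angle 0.17
a start tool shift [ 0.0714 -0.0606  0.0667] world [0.4942 0.1228 0.2602]
a45 tool shift [ 0.0803 -0.0813  0.0714] world [0.4755 0.1353 0.255 ]
a end tool shift [ 0.072  -0.1073  0.0849] world [0.4488 0.1317 0.2409]
b start tool shift [-0.0645  0.065   0.0606] world [ 0.593  -0.0336  0.2688]
b end tool shift [-0.0717  0.1155  0.0435] world [ 0.6409 -0.0498  0.287 ]
```

Call:
{"fn": "apply_moves", "kwargs": {"commands": [[0.035,-0.021,0,0,1],[0.03,-0.028,0,0,1],[0.005,-0.011,0.01,0,1],[0,0,0.015,0,1],[0,0,0.015,0,1]]}}

```text
clock: 16.1
position: [0.4929, 0.124, 0.2588]
ee_rot: [0.769, 0.639, 0.008, 0.008]
ft_force: [0.7, -0.9, 0.0]
grip_width: 0.001
```

```bash
python3 - <<'E'
from cat import *
view("pics/c1.png")
print(goto((37,86,34),26))
E
```

```text
clock 16.1 tcp [0.4929 0.124  0.2588] yaw 79.4 F [ 0.7 -0.9  0. ] g 0.001
finger pts 1548 tip z [-32.4 -28.1 -26.6] x [-10.3  11.1]
a pin 139 [ 34.7 112.3  51.8] angle 0.37
   nose pts 455 angle 0.24
[-0.0018  0.0037  0.0195]
```

View pics/c1.png

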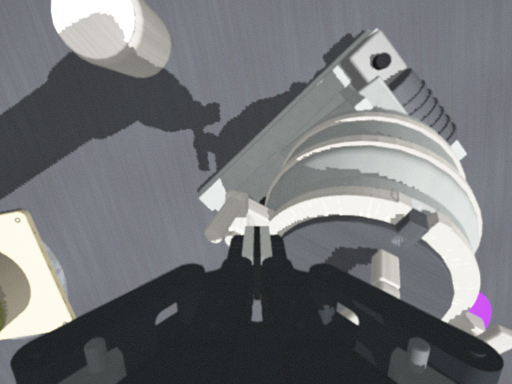

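The picture shows the key sunk in the notch at (410,225). The shut tips at (258,235) are just inside catch a's pin at (225,215). Lowering beside it, then pushing along the arc.

Call:
{"fn": "apply_moves", "kwargs": {"commands": [[-0.002,0.004,0.01,0,1],[0,0,0.008,0,1],[0,0,0,0,1]]}}

```text
clock: 16.4
position: [0.4954, 0.1198, 0.2353]
ee_rot: [0.769, 0.639, 0.006, 0.006]
ft_force: [-0.2, 0.4, 0.6]
grip_width: 0.001
```

```bash
python3 - <<'E'
from cat import *
view()
print(goto((37,86,34),26))
prev=None
o=manip.get_obs();X=R.from_quat(o["ee_rot"]).as_matrix()
prev=o["position"]+X@[0,0,-.026]
for f in (.27,.5,.75,1.0,1.25,1.5,1.65):
    k=15;m=(34*np.cos(f)+k*np.sin(f),99+34*np.sin(f)-k*np.cos(f),34)
    w=t+M@(np.array(m)/1e3);print(f,"mouth",np.round(m,0),"step tool",((w-prev)@X).round(4));prev=w
E
```

```text
clock 16.4 tcp [0.4954 0.1198 0.2353] yaw 79.4 F [-0.2  0.4  0.6] g 0.001
finger pts 1760 tip z [-8.5 -2.3 -0.5] x [-9.8 14.3]
a pin 347 [ 36.4 111.2  51.3] angle 0.32
   nose pts 76 angle 0.49
[ 0.0014 -0.0005 -0.0005]
0.27 mouth [37. 94. 34.] step tool [ 0.0044 -0.0073  0.0011]
0.5 mouth [ 37. 102.  34.] step tool [ 0.0038 -0.0075  0.0015]
0.75 mouth [ 35. 111.  34.] step tool [ 0.0022 -0.0086  0.0026]
1.0 mouth [ 31. 120.  34.] step tool [ 0.     -0.0086  0.0034]
1.25 mouth [ 25. 127.  34.] step tool [-0.0021 -0.0081  0.0041]
1.5 mouth [ 17. 132.  34.] step tool [-0.0041 -0.007   0.0044]
1.65 mouth [ 12. 134.  34.] step tool [-0.0034 -0.0035  0.0027]
```

Call:
{"fn": "apply_moves", "kwargs": {"commands": [[0.004,-0.007,0.001,0,1],[0.004,-0.0075,0.0015,0,1],[0.002,-0.0085,0.0025,0,1],[0,-0.0085,0.0035,0,1]]}}

```text
clock: 16.78
position: [0.4675, 0.1355, 0.228]
ee_rot: [0.771, 0.637, 0.008, 0.007]
ft_force: [2.7, -1.2, 0.1]
grip_width: 0.001
```

```bash
cat > nx.py <<'E'
from cat import *
import sys
s=int(sys.argv[1]);h=float(sys.argv[2]);k=float(sys.argv[3])
view()
o=manip.get_obs();X=R.from_quat(o["ee_rot"]).as_matrix();prev=o["position"]+X@[0,0,-.026];print("tip in mouth",((prev-t)@M*1e3).round(1))
for f in map(float,sys.argv[4:]):
    m=(s*(34*np.cos(f)+k*np.sin(f)),s*(99+34*np.sin(f)-k*np.cos(f)),h)
    w=t+M@(np.array(m)/1e3);print(f,"mouth",np.round(m,0),"step tool",((w-prev)@X).round(4));prev=w
E
python3 nx.py 1 34 15 1.25 1.5 1.65 1.75
```

```text
clock 16.78 tcp [0.4675 0.1355 0.228 ] yaw 79.2 F [ 2.7 -1.2  0.1] g 0.001
finger pts 1885 tip z [-7.3 -2.7 -0.6] x [-9.8 11.1]
tip in mouth [ 31.4 120.   34.7]
1.25 mouth [ 25. 127.  34.] step tool [-0.0025 -0.0075  0.0047]
1.5 mouth [ 17. 132.  34.] step tool [-0.0042 -0.007   0.0044]
1.65 mouth [ 12. 134.  34.] step tool [-0.0034 -0.0035  0.0027]
1.75 mouth [  9. 135.  34.] step tool [-0.0026 -0.002   0.0018]
```

Call:
{"fn": "apply_moves", "kwargs": {"commands": [[-0.0025,-0.0075,0.0045,0,1],[-0.004,-0.007,0.0045,0,1],[-0.0035,-0.0035,0.0025,0,1],[-0.0025,-0.002,0.002,0,1]]}}

```text
clock: 17.17
position: [0.4467, 0.1318, 0.2168]
ee_rot: [0.769, 0.639, 0.015, 0.009]
ft_force: [14.5, 11.0, 11.1]
grip_width: -0.002
```

```bash
python3 nx.py 1 34 15 1.75 1.85
```

```text
clock 17.17 tcp [0.4467 0.1318 0.2168] yaw 79.5 F [14.5 11.  11.1] g -0.002
finger pts 1621 tip z [-30.8  -4.   -1.7] x [-10.3  11. ]
   nose pts 99 angle 1.88
tip in mouth [ 14.8 134.9  34.9]
1.75 mouth [  9. 135.  34.] step tool [-0.0048 -0.0018  0.0035]
1.85 mouth [  5. 136.  34.] step tool [-0.0028 -0.0017  0.0017]
```

Force of about 20 N, straight against the push, so catch a is at its stop. Backing off and rising.

Call:
{"fn": "apply_moves", "kwargs": {"commands": [[0.006,0.004,-0.003,0,1],[0.006,0.004,-0.01,0,1],[0,0,-0.035,0,1],[0,0,-0.035,0,1],[0,0.02,-0.015,0,1]]}}

```text
clock: 17.63
position: [0.4671, 0.1403, 0.3169]
ee_rot: [0.768, 0.641, 0.012, 0.008]
ft_force: [-0.3, 1.9, 0.6]
grip_width: 0.001
```

Call:
{"fn": "apply_moves", "kwargs": {"commands": [[-0.03,0.025,0,0,1],[-0.03,0.025,0,0,1],[-0.03,0.025,0,0,1],[-0.025,0.025,0,0,1],[0,0,0,0,1]]}}

```text
clock: 18.05
position: [0.5485, 0.0058, 0.3233]
ee_rot: [0.766, 0.642, 0.012, 0.01]
ft_force: [0.4, -1.0, -0.7]
grip_width: 0.002
```

```bash
python3 nx.py -1 40 22 0.11; python3 st.py
```

```text
clock 18.05 tcp [0.5485 0.0058 0.3233] yaw 80.0 F [ 0.4 -1.  -0.7] g 0.002
finger pts 1553 tip z [-32.4 -28.1 -26.5] x [-10.2  11.1]
a pin 308 [  2.1 130.   49.4] angle 1.5
   nose pts 464 angle 1.6
b pin 243 [ -30.7 -102.2   49.9] angle 0.1
   nose pts 503 angle 0.15
tip in mouth [ 12.9 -37.3 118. ]
0.11 mouth [-36. -81.  40.] step tool [-0.0342  0.0496  0.0823]
clock 18.1 tcp [0.5473 0.009  0.3235] yaw 80.1 F [-0.4  0.7 -0.3] g 0.005 q [ 0.58  0.16 -0.76  1.47  0.12  1.52 -0.36]
bar 1895 [ 8.4 -0.2 43.2] [-1.    -0.019  0.011] az -178.9
flange n 2408 slope deg [-0.08 -0.02] height 8.0
```

Catch a's nose reads 1.60 and the lid is still flush. Now catch b.

Call:
{"fn": "apply_moves", "kwargs": {"commands": [[-0.017,0.023,0,0,1],[-0.017,0.023,0.01,0,1],[0,0,0.025,0,1],[0,0,0.02,0,1],[0,0,0,0,1]]}}

```text
clock: 18.57
position: [0.587, -0.0223, 0.2702]
ee_rot: [0.761, 0.649, 0.014, 0.009]
ft_force: [-0.6, 0.0, 0.0]
grip_width: 0.002
```

```bash
python3 nx.py -1 40 24 0.11
```

```text
clock 18.57 tcp [ 0.587  -0.0223  0.2702] yaw 80.9 F [-0.6  0.   0. ] g 0.002
finger pts 1534 tip z [-32.3 -28.3 -26.4] x [-9.7 11.1]
   nose pts 794 angle 1.61
b pin 249 [ -29.5 -104.2   48.3] angle 0.17
   nose pts 972 angle 0.14
tip in mouth [-16.4 -76.   65.1]
0.11 mouth [-36. -79.  40.] step tool [-0.0099  0.0046  0.0304]
```

Call:
{"fn": "apply_moves", "kwargs": {"commands": [[-0.01,0.004,0.01,0,1],[0,0,0.012,0,1],[0,0,0.005,0,1],[0,0,0,0,1]]}}

```text
clock: 18.95
position: [0.5909, -0.0301, 0.2472]
ee_rot: [0.759, 0.65, 0.016, 0.011]
ft_force: [-0.7, -0.0, 0.2]
grip_width: 0.001
```

```bash
python3 nx.py -1 40 18 0.11 0.4 0.7 1.0 1.25 1.5 1.65
```

```text
clock 18.95 tcp [ 0.5909 -0.0301  0.2472] yaw 81.2 F [-0.7 -0.   0.2] g 0.001
finger pts 1562 tip z [-32.3 -28.1 -26.3] x [-10.3  11. ]
   nose pts 910 angle 1.66
b pin 46 [ -29.5 -106.8   42.8] angle 0.26
   nose pts 1380 angle 0.14
tip in mouth [-32.3 -78.5  44.6]
0.11 mouth [-36. -85.  40.] step tool [-0.0043  0.0059  0.0044]
0.4 mouth [-38. -96.  40.] step tool [-0.007   0.0086 -0.0008]
0.7 mouth [ -38. -107.   40.] step tool [-0.0045  0.0103 -0.0024]
1.0 mouth [ -34. -118.   40.] step tool [-0.0014  0.0108 -0.0037]
1.25 mouth [ -28. -126.   40.] step tool [ 0.0013  0.0087 -0.0039]
1.5 mouth [ -20. -132.   40.] step tool [ 0.0035  0.0078 -0.0043]
1.65 mouth [ -15. -134.   40.] step tool [ 0.0031  0.0041 -0.0027]
```

Call:
{"fn": "apply_moves", "kwargs": {"commands": [[-0.0045,0.006,0.005,0,1],[-0.007,0.0085,0,0,1],[-0.0045,0.01,-0.002,0,1],[-0.0015,0.0105,-0.0035,0,1]]}}

```text
clock: 19.33
position: [0.6223, -0.0352, 0.2537]
ee_rot: [0.753, 0.657, 0.022, 0.004]
ft_force: [-22.7, 22.5, 6.3]
grip_width: -0.0
```

```bash
python3 nx.py -1 40 18 1.25 1.5 1.65 1.75
```

```text
clock 19.33 tcp [ 0.6223 -0.0352  0.2537] yaw 82.3 F [-22.7  22.5   6.3] g -0.0
finger pts 1580 tip z [-31.8 -26.7 -11.5] x [-10.3  13.6]
   nose pts 768 angle 1.67
b pin 24 [  -8.5 -134.5   42.1] angle 1.34
   nose pts 927 angle 1.16
tip in mouth [ -18.7 -108.    38. ]
1.25 mouth [ -28. -126.   40.] step tool [-0.0163  0.0113 -0.0012]
1.5 mouth [ -20. -132.   40.] step tool [ 0.0035  0.0079 -0.0043]
1.65 mouth [ -15. -134.   40.] step tool [ 0.003   0.0041 -0.0026]
1.75 mouth [ -12. -136.   40.] step tool [ 0.0024  0.0024 -0.0018]
```

Too hard and in the wrong direction: the pin slipped ahead to about 1.2 rad and I'm pressing it radially. I'll back off, go round to its −x side and push from there.

```bash
cat > path.py <<'E'
from cat import *
import sys
o=manip.get_obs();X=R.from_quat(o["ee_rot"]).as_matrix();prev=o["position"]+X@[0,0,-.026];print("F",o["ft_force"].round(1),"tip in mouth",((prev-t)@M*1e3).round(1))
for a in sys.argv[1:]:
    m=np.array(eval(a),float);w=t+M@(m/1e3);print(a,"step",((w-prev)@X).round(4));prev=w
E
python3 path.py "(-28,-96,42)" "(-46,-102,42)" "(-48,-116,42)" "(-46,-126,42)" "(-38,-130,42)"
```

```text
F [-18.2  16.9   9. ] tip in mouth [ -18.7 -108.    38. ]
(-28,-96,42) step [-0.0035 -0.0151  0.0027]
(-46,-102,42) step [-0.0178 -0.0011  0.0064]
(-48,-116,42) step [-0.0081  0.0115 -0.0018]
(-46,-126,42) step [-0.0029  0.0094 -0.0027]
(-38,-130,42) step [ 0.0049  0.0063 -0.0041]
```

Call:
{"fn": "apply_moves", "kwargs": {"commands": [[-0.0035,-0.015,0.0,0,1],[-0.018,-0.001,0.006,0,1],[0,0,0,0,1]]}}

```text
clock: 19.63
position: [0.6058, -0.0493, 0.2477]
ee_rot: [0.75, 0.661, 0.024, 0.002]
ft_force: [-0.5, -1.6, -0.4]
grip_width: 0.002
```

```bash
python3 nx.py -1 40 18; python3 path.py "(-48,-102,42)" "(-48,-116,42)" "(-46,-128,42)" "(-38,-130,42)"; python3 st.py | tail -1
```

```text
clock 19.63 tcp [ 0.6058 -0.0493  0.2477] yaw 82.7 F [-0.5 -1.6 -0.4] g 0.002
finger pts 1539 tip z [-32.4 -28.2 -26.4] x [-10.6  11. ]
   nose pts 884 angle 1.65
b pin 761 [  -7.7 -130.    50.5] angle 1.33
   nose pts 1124 angle 1.22
tip in mouth [ -38.7 -100.8   43.7]
F [0.7 0.6 0.5] tip in mouth [ -38.7 -100.8   43.7]
(-48,-102,42) step [-0.0079 -0.0017  0.0052]
(-48,-116,42) step [-0.0065  0.0121 -0.0027]
(-46,-128,42) step [-0.0039  0.0111 -0.0031]
(-38,-130,42) step [ 0.0058  0.0046 -0.0037]
flange n 8017 slope deg [-0.01  0.01] height 7.9
```

Call:
{"fn": "apply_moves", "kwargs": {"commands": [[-0.008,-0.002,0.005,0,1],[-0.0065,0.012,-0.0025,0,1],[-0.004,0.011,-0.003,0,1],[0,0,0,0,1]]}}

```text
clock: 20.07
position: [0.6261, -0.068, 0.2494]
ee_rot: [0.749, 0.662, 0.025, 0.003]
ft_force: [0.2, -0.0, -1.0]
grip_width: -0.001
```

```bash
python3 nx.py -1 40 18; python3 path.py "(-46,-130,40)" "(-38,-131,40)"  "(-32,-132,40)" "(-27,-133,40)" "(-23,-133,40)" "(-20,-133,40)"
```

```text
clock 20.07 tcp [ 0.6261 -0.068   0.2494] yaw 83.0 F [ 0.2 -0.  -1. ] g -0.001
finger pts 1547 tip z [-32.5 -28.1 -26.5] x [-10.2  11. ]
   nose pts 147 angle 1.47
b pin 758 [  -7.6 -130.9   50.5] angle 1.34
   nose pts 1165 angle 1.22
tip in mouth [ -45.8 -128.    41.6]
F [-0.4 -0.2  0. ] tip in mouth [ -45.8 -128.    41.6]
(-46,-130,40) step [-0.0007  0.0022  0.0011]
(-38,-131,40) step [ 0.0062  0.0038 -0.0035]
(-32,-132,40) step [ 0.0045  0.003  -0.0027]
(-27,-133,40) step [ 0.0037  0.0027 -0.0023]
(-23,-133,40) step [ 0.0033  0.0014 -0.0017]
(-20,-133,40) step [ 0.0025  0.0011 -0.0012]
```

Call:
{"fn": "apply_moves", "kwargs": {"commands": [[0,0.002,0.001,0,1],[0.006,0.004,-0.0035,0,1],[0.0045,0.003,-0.0025,0,1],[0.0035,0.0025,-0.0025,0,1],[0.0035,0.0015,-0.0015,0,1]]}}

```text
clock: 20.53
position: [0.6402, -0.0526, 0.2589]
ee_rot: [0.75, 0.661, 0.024, 0.003]
ft_force: [2.5, -4.7, -0.1]
grip_width: 0.002
```

```bash
python3 nx.py -1 40 18; python3 path.py "(-20,-133,40)" "(-17,-133,40)" "(-14,-133,40)"
```

```text
clock 20.53 tcp [ 0.6402 -0.0526  0.2589] yaw 82.9 F [ 2.5 -4.7 -0.1] g 0.002
finger pts 1484 tip z [-36.2 -30.4 -27.2] x [-10.2  15.7]
   nose pts 409 angle 1.62
b pin 529 [   3.5 -132.    47.9] angle 1.68
   nose pts 1069 angle 1.45
tip in mouth [ -22.4 -133.1   39.8]
F [ 2.8 -3.8  0.1] tip in mouth [ -22.4 -133.1   39.8]
(-20,-133,40) step [ 0.002   0.0007 -0.0011]
(-17,-133,40) step [ 0.0025  0.0011 -0.0012]
(-14,-133,40) step [ 0.0025  0.0011 -0.0012]
```

Call:
{"fn": "apply_moves", "kwargs": {"commands": [[0.0025,0.001,-0.001,0,1],[0.0025,0.001,-0.0015,0,1],[0.0025,0.001,-0.001,0,1]]}}

```text
clock: 20.83
position: [0.6413, -0.0514, 0.2605]
ee_rot: [0.752, 0.659, 0.017, 0.004]
ft_force: [-5.5, -10.1, -2.6]
grip_width: -0.005
```

```bash
python3 nx.py -1 40 18; python3 path.py "(-17,-133,40)" "(-14,-133,40)"
```

```text
clock 20.83 tcp [ 0.6413 -0.0514  0.2605] yaw 82.5 F [ -5.5 -10.1  -2.6] g -0.005
finger pts 1481 tip z [-36.7 -30.7 -27.5] x [-10.2  15.6]
   nose pts 399 angle 1.62
b pin 508 [   5.1 -131.9   48. ] angle 1.72
   nose pts 1057 angle 1.47
tip in mouth [ -20.9 -133.7   40.2]
F [ -4.9 -11.   -2.9] tip in mouth [ -20.9 -133.7   40.2]
(-17,-133,40) step [ 0.0037  0.0008 -0.0014]
(-14,-133,40) step [ 0.0025  0.0011 -0.0013]
```

Call:
{"fn": "apply_moves", "kwargs": {"commands": [[0.006,0.002,-0.0025,0,1],[0.006,0.002,-0.0025,0,1]]}}

```text
clock: 21.05
position: [0.641, -0.0514, 0.261]
ee_rot: [0.755, 0.655, 0.006, 0.003]
ft_force: [-13.9, -19.4, -8.6]
grip_width: -0.001
```

Call:
{"fn": "apply_moves", "kwargs": {"commands": [[-0.006,-0.003,0.002,0,1],[-0.008,-0.003,-0.005,0,1],[0,0,-0.035,0,1],[0,0,-0.035,0,1],[0,-0.03,0,0,1]]}}

```text
clock: 21.47
position: [0.6029, -0.0613, 0.3342]
ee_rot: [0.755, 0.655, 0.005, -0.0]
ft_force: [0.8, -0.9, 2.0]
grip_width: 0.001
```

Call:
{"fn": "apply_moves", "kwargs": {"commands": [[0,-0.035,-0.01,0,1],[0,-0.035,-0.01,0,1],[0,-0.02,0,0,1],[0,0,0,0,1]]}}

```text
clock: 21.8
position: [0.5102, -0.0423, 0.3601]
ee_rot: [0.753, 0.658, 0.01, 0.002]
ft_force: [0.3, -0.1, 0.3]
grip_width: 0.001
```

```bash
python3 - <<'E'
from cat import *
view("pics/d1.png")
E
python3 st.py
```

```text
clock 21.8 tcp [ 0.5102 -0.0423  0.3601] yaw 82.3 F [ 0.3 -0.1  0.3] g 0.001
finger pts 1555 tip z [-32.2 -28.  -26.5] x [-10.4  10.9]
a pin 243 [  0.7 130.1  50.5] angle 1.55
   nose pts 446 angle 1.58
b pin 249 [   2.2 -131.2   50.9] angle 1.64
   nose pts 509 angle 1.5
clock 21.85 tcp [ 0.5115 -0.0426  0.3604] yaw 82.3 F [0.1 0.7 1.3] g 0.001 q [ 0.7   0.08 -0.74  1.46  0.05  1.6  -0.17]
bar 1862 [ 6.1 -0.2 43.2] [-1.    -0.013  0.006] az -179.2
flange n 1463 slope deg [0.01 0.1 ] height 7.9
```

View pics/d1.png

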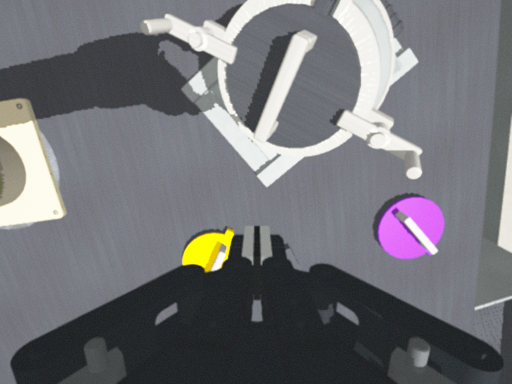

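Both catches lie radially over the lid: a at (205,45) px and b at (375,135). The lid is flush and the arm is clear of everything, so I'm handing in.

```bash
python3 -c "
from workcell import workorder,manip
print(workorder.hand_in(), manip.get_obs()['clock'])"
```

```text
the job is handed in; nothing more can be done
the job is handed in; nothing more can be done
```

The lid is home in the mouth and both catches are closed over its edge. I handed the job in at about 22 s, with the arm well clear.

- **Lid:** I straddled the handle bar loosely and turned it about 81° anticlockwise until the key dropped into the notch. It needed one flip of the tool so the last joint would not run out of range. My last check reads the flange level to 0.1°, 7.9 mm above the rim (8 mm is flush), with the bar within 1° of the notch line.
- **Catch a:** I pushed its pin round to the stop, where the force rose to about 20 N against the push. The last view reads 1.58 from the nose and 1.55 from the pin.
- **Catch b:** I pushed it to the stop, where it held still under about 25 N. The last view reads 1.50 from the nose and 1.64 from the pin. That spread is measuring scatter, so I rely on the stop force.

- **First turning try:** The fingertips sit about 26 mm behind the stated TCP, so this try passed above the bar without touching it.
- **Tipping while turning:** The lid was tipped and lifted 2–3 mm at times, but it settled back each time.
- **Pin slip on catch b:** Its pin slipped ahead of the fingers once, and I pressed it radially with about 33 N at the fingertips before backing off and pushing from the other side.

The file, tin and tray were not touched. I did not measure their positions again at the end.

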